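# Fit a radio's battery and lock the bay cover with its quarter-turn fastener

### The job

Get this radio ready to sell: lower the orange battery pack upright into the radio's open battery bay, its brass contacts towards the bay's brass spring contacts, and swing the bay cover shut over it. Then line the cover's wing fastener up with its slot (the white line), push it in and turn it a quarter turn clockwise so that it locks with the wing on the red marks, and let go. Leave the other goods on the table where they are.

Things in the scene. Friction and masses are not known exactly. Their poses are not given: they have to be found in the camera images.
- radio: beige radio set, 240 (x) x 320 (y) x 108 mm high, fixed on the table; origin: centre of its underside, on the table; z up. Its far side (+x) is the front panel with knobs. Its flat top, 108 mm above the table, has the open battery bay and, on the robot's side of the bay, a small square well with the fastener's slotted receptacle.
- bay_floor (a point): centre of the battery bay's floor (axes are the radio's). The bay is open at the top, 80 mm wide (x) and 138 mm long (y), its floor 86 mm below the radio's top (22 mm above the table). Two brass spring contacts are at its +y end.
- slot (a point): point on the radio's top over the middle of the receptacle, where the stud enters when the cover is shut; axes are the radio's. Slot and painted white line run along x. The stud's cross pin passes only with the wing within about 9 degrees of that line (either way round); once in, it can turn a quarter turn clockwise seen from above, to a stop, and not the other way.
- cover (a joint): opening angle of the bay's hinged cover, rad: 0 = shut flat, 1.95 = leaning back on its stop; starts standing open. Ivory plate 150 x 180 x 8 mm, hinge line parallel to radio y at radio x = +70 mm, 112 mm above the table. Shut, its upper face is 116 mm above the table. The hinge is a little stiff (0.1 N m), but drawn 25 degrees past upright towards the robot, the cover sinks shut by itself in about a second.
- cover_edge (a point): middle of the cover's free edge (147 mm from the hinge line), half-way through its 8 mm thickness; the edge runs along y, 90 mm to each side; x points from the edge to the hinge, z out of the outer face (up when shut). While it stands open the outer face looks away from the robot: hook it from behind near this edge, left or right of the wing.
- stud (a joint): how far the quarter-turn fastener is pushed in, m: 0 = sprung out, 0.015 = fully in (about 3 N to start, 8 N fully in). It stops at 0.002 on the receptacle while the wing is out of line with the slot. Let go, it springs out again unless turned; turned to locked it stays at about 0.012.
- wing (a joint): turn of the fastener's wing, rad, growing clockwise seen from outside the cover (from above when shut): 0 or pi = in line with the slot; pi/2 beyond either = locked position (when pushed in). Starts out of line, between 0.45 and 2.7. It stays where it is left and needs about 0.03 N m to turn.
- wing_grip (a point): centre of the black wing (flat bar handle) of the fastener in the cover, 34 mm from the middle of the free edge; 62 mm long (its x), 12 mm thick (y), 28 mm high (z, along the stud). With the stud out its underside is 17 mm and this centre 31 mm above the cover's face. Red marks on the cover left and right of it show the locked direction, the white line the slot's.
- battery_mid (a point): centre of the orange battery pack, 40.5 mm above its underside. Body 70 (x) x 130 (y) x 55 mm, 0.4 to 0.8 kg; on top a black upright pull grip, 56 mm long (along x), 12 mm thick (y), 26 mm high, its centre 27.5 mm above this point; total height 81 mm. It stands upright on the table.
- battery_contacts (a point): middle of the battery pack's +y end face, where its two brass contacts are, 33 mm above its underside.
- multimeter: grey digital multimeter lying face up, 160 x 80 x 34 mm; loose, not part of the job; origin: centre of its underside.
- handheld: black handheld two-way radio lying flat, 125 x 58 x 34 mm, with a stub aerial; loose, not part of the job; origin: centre of its underside.
- torch: black torch standing on its head, 145 mm tall, 48 mm across; loose, not part of the job; origin: centre of its underside.
- white_box: flat white box 100 x 165 x 40 mm; loose, not part of the job; origin: centre of its underside.
- carton: brown carton 60 x 150 x 100 mm standing on edge; loose, not part of the job; origin: centre of its underside.
- adaptor: black mains adaptor block 60 x 95 x 34 mm; loose, not part of the job; origin: centre of its underside.
- tape_roll: roll of blue masking tape lying flat, 100 mm across, 25 mm high; loose, not part of the job; origin: centre of its underside.
There are look-alikes about, which are no part of the job. What is meant by the part that bears battery_mid is not pink or turquoise, and is the smaller of those in its own colour.

How it is judged:
On the way, in this order (a step that is already met when the one before it is completed fails the run):
1. the battery pack is home on the floor of the bay, contacts to the spring contacts (x of battery_mid in the frame of bay_floor between -0.008 and 0.008 m and y of battery_mid in the frame of bay_floor between -0.008 and 0.008 m and z of battery_mid in the frame of bay_floor below 0.0445 m and y of battery_contacts in the frame of bay_floor above 0.05 m and angle between the y axis of battery_mid and the y axis of radio, either way round below 0.15 rad and angle between battery_mid's own z axis and vertical below 0.1 rad), for 0.1 s.
2. the cover is shut over it (all of step 1 and value of joint cover below 0.03 rad), for 0.1 s.
3. the fastener, in line with its slot, is pushed in through it (value of joint cover below 0.03 rad and value of joint stud above 0.0105 m), for 0.1 s.
At the end, for the whole second after the job is handed in: Battery pack upright (0.1 rad) on the bay's floor, within 8 mm of the middle, 4 mm of fully down and 0.15 rad of square, contacts at the spring contacts; cover shut (within 0.03 rad); fastener still in (at least 9.5 mm), wing turned across, within 0.3 rad of the red marks (all of step 2 and value of joint stud above 0.0095 m and angle between the x axis of wing_grip and the y axis of radio, either way round below 0.3 rad); the robot touches nothing.
It fails at once if another thing on the table is shifted by more than 30 mm (distance of any of multimeter, handheld, torch, white_box, carton, adaptor, tape_roll from where it was at the start of the episode above 0.03 m).
It fails at once if the battery pack is dropped into the bay instead of lowered (faster than 0.6 m/s there) (horizontal distance between battery_mid and bay_floor below 0.03 m and height (world z) of battery_mid below 0.14 m and linear speed of battery above 0.6 m/s).
It also fails if it takes over 72 s, if anything falls off the work surface, if the arm or the gripper's body presses on something with over 40 N, if the wrist force passes 120 N, or if a joint passes its speed limit or range.

### The arm

A 7-joint arm with a two-finger parallel gripper is mounted at the origin on the work surface. World frame = base frame: x ahead of the robot, y to its left, z up, the work surface at z = 0. Lengths are in m, angles in rad, forces in N, time in s.
With the tool pointing down it reaches from about 0.425 to 0.875 m from the base axis. Payload 4.7 kg.
Tool frame: the origin (TCP) lies at the very end of the fingers, on their centre line; the grasp point (between the pads) lies r.grasp_offset behind it (r.grasp_offset is the distance from the TCP to the grasp point, in m); z points along the fingers, y is the direction in which the jaws open and shut (so a half turn about z gives the same grasp; the last joint's range is limited). The gripper opens to 85 mm and grips with 20 to 120 N. Pads are 22 mm wide; open, the fingers measure 114 mm over their backs; the gripper's body (76 mm by 85 mm) begins 54 mm behind the grasp point. The pads swing forward as they close: fully open they stand 13 mm farther back than shut.
Start: joints at [1.178, 0.321, -0.07, 1.45, 0.023, 1.371, -0.057], TCP at [0.257, -0.597, 0.231] pointing down, gripper open.
Joint ranges: [-2.86, 2.86], [-0.3, 2.09], [-1.38, 1.24], [0.06, 2.45], [-1.56, 4.7], [0.09, 2.05], [-2.69, 2.69]. Speed limits (rad/s): [2.57, 2.57, 3.14, 3.14, 3.14, 3.14, 3.14].

### API

Orientations are given as a unit quaternion [w, x, y, z].
In Python, from cell import r gives the robot as it stands. The module is installed in compiled form; this text tells all that it offers.
- The arm moves only by the tool servo_tool, never from a script. Its argument "rows" is a list of rows, each an object of numbers: "x", "y", "z": the shift along the tool's x, y, z in m; "ax", "ay", "az": the turn, a rotation vector about the tool's x, y, z in rad. A call has 1 to 8 rows; each row is the pose to reach, as a shift and turn from the pose commanded when the call began, along the tool's axes at that moment; what a row does not reach only later rows make up. A row lasts 1/12 s, in which the tool goes at most 41.7 mm and 7.16 degrees, less where a joint would pass 70% of its speed; a pose out of reach is approached as far as the arm can. A call with a gripper value outside its range is refused whole. "gripper" is the opening, from 0 (shut) to 1 (fully open), set as the call begins (left out, the last holds). The fingers move at their own pace and stop on an object; "force" is the grip in N (left out, the last holds). Time passes only in rows, so rows that repeat a pose let the fingers close. It gives the time, the measured TCP pose, the force and the opening at its end, in the units of the state.
- r.observe(): the state, without advancing time (a new reading comes with each control period).
- r.read_camera(name): name is "scene" or "top" or "wrist"; returns a dict with "pixels" (480x640x3 uint8, red, green, blue), "K" (3x3 intrinsics, pixels), "camera_from_world" (4x4, takes a point from world to camera coordinates). Camera axes: x right, y up, looking along -z (the intrinsics and any distortion apply to the point x, -y, -z); pixel columns grow to the right and rows downward; lengths in m; the calibration is good to about 2 mm. A picture is of the moment at which its call begins. There is no depth.
- r.hand_in(): hands the job in, once; it reports no verdict.
Trained networks look in a picture, given as the dict that the camera call returned (one of the last four; its "shot" number tells which), for a name from the list of things; names that differ only in an ending like _2 or _b are one class to them, and where a whole thing is asked for, a point or a joint stands for the part that bears it (a point fixed in the world has none). Each returns a list of dicts, best first, with "conf" (0 to 1); they miss things now and then, are a little off and sometimes report something else, mostly with a low value. They report only what shows in the picture. A call takes as long as a camera call. They do not tell look-alikes from the thing itself.
- r.look_for(label, picture): "at" ([x, y, z] in m, in the coordinates of the camera as it stood for that picture, good to about 4 mm: the middle of the surface that is visible of it).
- r.regions_of(label, picture): "pixels" (480x640 bool, what is visible of it).
The state is a dict: "time_s": time; "qpos": joint angles; "qd": joint speeds; "joint_torque": joint torques, N m; "position": TCP position; "tool_rot": TCP orientation; "ft_force": force on the tool from outside, world axes, zero at the start; "torque": the same for the moment, N m; "gripper_width": finger opening in m.
Only numpy, scipy, OpenCV 4.12 (cv2) and the standard library are available. Lean on these libraries where they do the work, as an engineer would, in place of code of your own. Each camera call takes 0.05 s, during which the arm holds its last target.

## Working session

There is one attempt and no reset: what is moved stays moved. The work goes in short steps, Python scripts to look and compute and a tool call to move; the robot and the scene stay as the last step left them, time stands still between calls to the robot, and variables do not carry over. Pictures are saved under pics/ and viewed, and the job is handed in when it is done.

Besides the shell and the picture viewer there is one more tool, called after "Emit:" as name(argument=value, ...), one argument or row to a line, values as JSON. servo_tool: Moves the arm, as the interface text tells. Its arguments: {"type":"object","properties":{"rows":{"type":"array","items":{"type":"object","properties":{"x":{"type":"number"},"y":{"type":"number"},"z":{"type":"number"},"ax":{"type":"number"},"ay":{"type":"number"},"az":{"type":"number"}}}},"gripper":{"type":"number"},"force":{"type":"number"}},"required":["rows"]}

```bash
ls; mkdir -p pics
python3 - <<'E'
from cell import r
import cv2,numpy as np
print(r.observe(), r.grasp_offset)
for n in ["scene","top","wrist"]:
    p=r.read_camera(n); cv2.imwrite(f"pics/{n}0.png",p["pixels"][:,:,::-1]); print(n,p["K"],p["camera_from_world"],p["shot"],p.keys())
E
```

```text
pics
{'time_s': 0.0, 'qpos': array([ 1.17810376,  0.32183948, -0.07006639,  1.45166548,  0.02257408,
        1.37080174, -0.05691827]), 'qd': array([ 0.0010075 ,  0.0019341 , -0.00093059,  0.00041501, -0.00236086,
       -0.00041122,  0.00014835]), 'joint_torque': array([-6.88662294e-04, -4.93585539e+01, -3.82357053e-01, -3.14329541e+01,
        1.29626429e-02,  1.11832915e-02,  1.07898433e-05]), 'position': array([ 0.25692329, -0.59648466,  0.23021743]), 'tool_rot': array([-9.35232300e-04,  9.79386793e-01,  2.01991536e-01, -2.32977581e-04]), 'ft_force': array([-0.65114181,  0.40397097,  0.14053039]), 'torque': array([-0.03835809,  0.04563519,  0.02472845]), 'gripper_width': 0.08492433082325937} 0.0187
scene [[489.06858754   0.         324.71121175]
 [  0.         489.06858754 244.33133353]
 [  0.           0.           1.        ]] [[-0.07134187  0.99730415 -0.01716905  0.01331331]
 [-0.78842436 -0.04583939  0.61342137  0.37249699]
 [ 0.61098066  0.05729912  0.78956915 -1.98498686]
 [ 0.          0.          0.          1.        ]] 1 dict_keys(['pixels', 'K', 'camera_from_world', 'shot'])
top [[460.00298767   0.         318.5084639 ]
 [  0.         460.00298767 235.85897312]
 [  0.           0.           1.        ]] [[ 0.01385854 -0.99985273 -0.0101218   0.0327094 ]
 [ 0.99665713  0.01299773  0.08065747 -0.53794273]
 [-0.08051403 -0.01120576  0.99669048 -1.42345954]
 [ 0.          0.          0.          1.        ]] 2 dict_keys(['pixels', 'K', 'camera_from_world', 'shot'])
wrist [[392.28493467   0.         318.25326209]
 [  0.         392.28493467 242.03913045]
 [  0.           0.           1.        ]] [[ 0.39602033 -0.91823981 -0.00188357 -0.64953164]
 [ 0.87996277  0.38009662 -0.28494224  0.03685781]
 [ 0.26236125  0.11118545  0.95854284 -0.3792752 ]
 [ 0.          0.          0.          1.        ]] 3 dict_keys(['pixels', 'K', 'camera_from_world', 'shot'])
```

View pics/scene0.png

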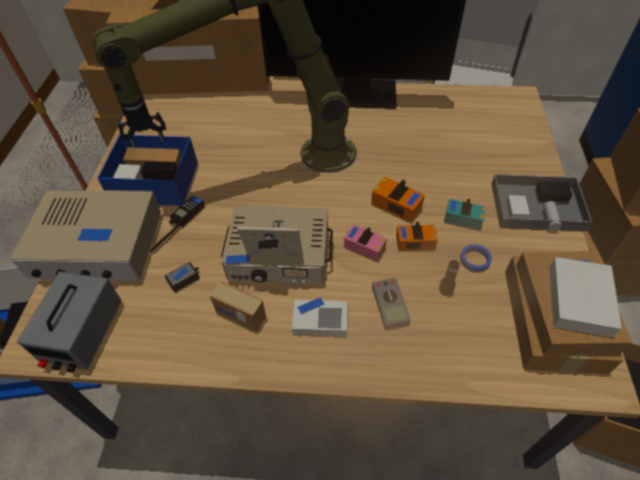

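View pics/top0.png

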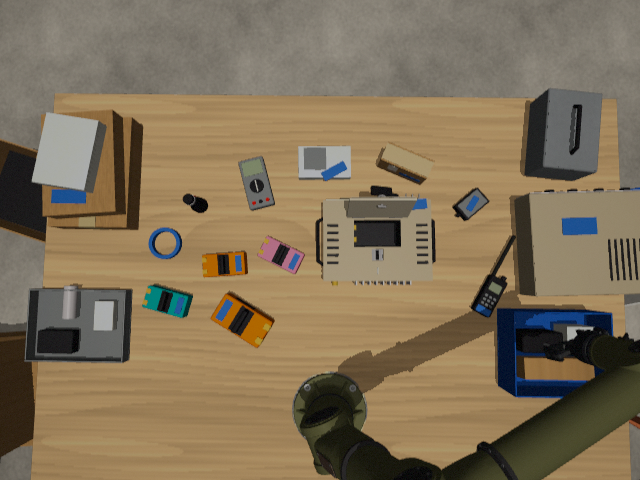

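View pics/wrist0.png

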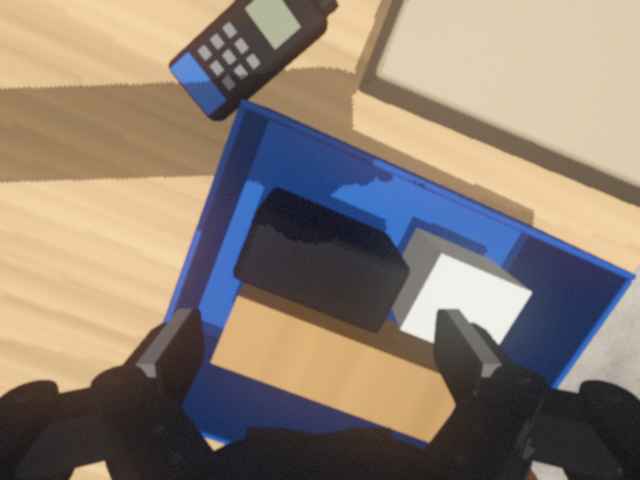

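The top view shows two orange packs: a smaller one at (225,264) and a larger one at (242,318). Pink (282,254) and turquoise (167,300) are excluded. I'll enlarge the crops and measure them.

```bash
cat > h.py <<'E'
import numpy as np,cv2
from scipy.spatial.transform import Rotation as R
def ray(p,u,v):
    T=np.array(p["camera_from_world"]);K=p["K"]
    d=np.array([(u-K[0,2])/K[0,0],-(v-K[1,2])/K[1,1],-1.])
    Rm=T[:3,:3];o=-Rm.T@T[:3,3];return o,Rm.T@d
def onz(p,u,v,z):
    o,d=ray(p,u,v);return o+d*(z-o[2])/d[2]
def proj(p,X):
    T=np.array(p["camera_from_world"]);K=p["K"]
    X=np.atleast_2d(X);c=X@T[:3,:3].T+T[:3,3]
    return np.c_[K[0,0]*c[:,0]/-c[:,2]+K[0,2],K[1,1]*-c[:,1]/-c[:,2]+K[1,2]]
def w(p,at):
    T=np.array(p["camera_from_world"]);return T[:3,:3].T@(np.array(at)-T[:3,3])
def crop(p,u0,v0,u1,v1,s,name):
    im=p["pixels"][v0:v1,u0:u1,::-1];cv2.imwrite("pics/"+name,cv2.resize(im,None,fx=s,fy=s,interpolation=cv2.INTER_CUBIC))
def pose(o):
    q=o["tool_rot"];return np.array(o["position"]),R.from_quat([q[1],q[2],q[3],q[0]]).as_matrix()
E
python3 - <<'E'
from cell import r
from h import *
p=r.read_camera("top"); crop(p,190,220,320,360,5,"ctop.png")
crop(p,305,175,445,295,5,"crad.png")
for n in ["battery_mid","radio","cover_edge","wing_grip","battery_contacts","slot","bay_floor"]:
    for c in r.look_for(n,p)[:4]:print(n,round(c["conf"],2),w(p,c["at"]).round(4),proj(p,w(p,c["at"])).round(0))
for c in r.regions_of("battery_mid",p)[:5]:
    m=np.array(c["pixels"]).astype(np.uint8);k=np.argwhere(m)[:,::-1].astype(np.float32);print(c["conf"],m.sum(),cv2.minAreaRect(k))
p=r.read_camera("scene"); crop(p,370,170,500,270,6,"cs1.png");crop(p,215,195,345,295,6,"cs2.png")
for n in ["battery_mid","radio","cover_edge","wing_grip","battery_contacts","slot","bay_floor"]:
    for c in r.look_for(n,p)[:4]:print(n,round(c["conf"],2),w(p,c["at"]).round(4),proj(p,w(p,c["at"])).round(0))
E
```

```text
battery_mid 0.91 [0.3315 0.496  0.0506] [[168. 300.]]
battery_mid 0.78 [0.4763 0.1556 0.0554] [[280. 254.]]
battery_mid 0.74 [0.4444 0.3248 0.0562] [[225. 264.]]
battery_mid 0.57 [0.2807 0.2604 0.0741] [[243. 319.]]
radio 0.6 [ 0.5263 -0.1332  0.1092] [[377. 238.]]
radio 0.44 [0.4389 0.3238 0.0585] [[225. 266.]]
cover_edge 0.77 [ 0.6066 -0.1302  0.2167] [[380. 206.]]
wing_grip 0.68 [0.5091 0.5254 0.0288] [[163. 243.]]
wing_grip 0.62 [ 0.6424 -0.1312  0.2212] [[381. 192.]]
wing_grip 0.16 [ 0.3769 -0.4922  0.0344] [[491. 290.]]
battery_contacts 0.84 [0.4758 0.1579 0.0567] [[280. 255.]]
battery_contacts 0.79 [0.4493 0.3227 0.055 ] [[226. 262.]]
battery_contacts 0.68 [0.2827 0.2594 0.0739] [[244. 318.]]
battery_contacts 0.67 [0.3346 0.4982 0.0536] [[167. 299.]]
slot 0.96 [ 0.5269 -0.1308  0.1101] [[376. 238.]]
slot 0.74 [0.7011 0.2451 0.033 ] [[254. 183.]]
bay_floor 0.61 [ 0.3759 -0.4923  0.0334] [[491. 290.]]
0.95 1013 ((280.3000183105469, 254.4000244140625), (43.826927185058594, 23.702320098876953), 26.56505012512207)
0.83 1134 ((166.9987030029297, 300.10491943359375), (47.386646270751
[... 398 characters left out ...]
931 0.1547 0.0523] [[364. 242.]]
battery_mid 0.45 [0.6471 0.4157 0.0699] [[448. 281.]]
radio 0.77 [ 0.6063 -0.1226  0.1058] [[276. 255.]]
cover_edge 0.59 [0.7835 0.0244 0.0403] [[318. 318.]]
cover_edge 0.58 [ 0.6145 -0.1255  0.2182] [[271. 235.]]
cover_edge 0.22 [ 0.6057 -0.1203  0.1037] [[277. 256.]]
wing_grip 0.58 [ 0.6516 -0.1276  0.2241] [[268. 244.]]
battery_contacts 0.86 [0.3524 0.4991 0.0582] [[465. 213.]]
battery_contacts 0.74 [ 0.6526 -0.1352  0.2169] [[266. 245.]]
battery_contacts 0.7 [0.4964 0.1581 0.0543] [[365. 242.]]
battery_contacts 0.69 [0.2966 0.2675 0.0768] [[398. 195.]]
slot 0.62 [ 0.6048 -0.1197  0.1043] [[277. 255.]]
bay_floor 0.72 [ 0.6107 -0.1221  0.1077] [[276. 256.]]
```

View pics/ctop.png

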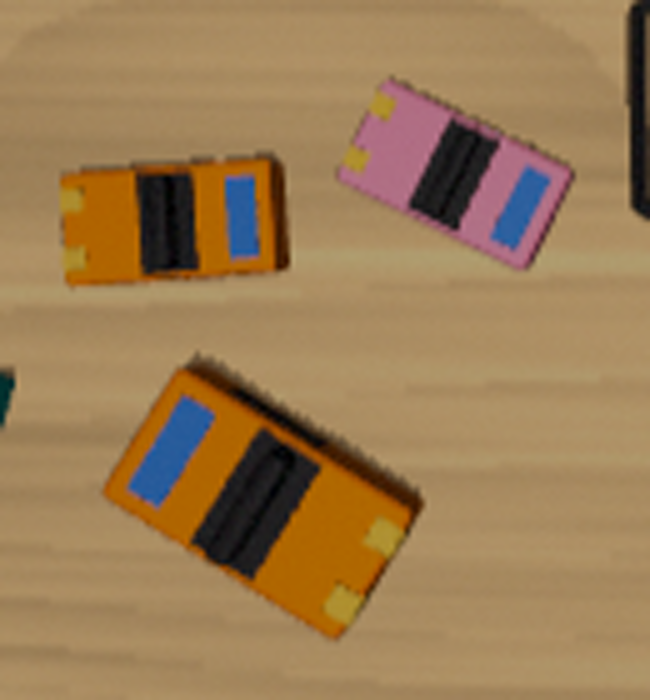

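View pics/crad.png

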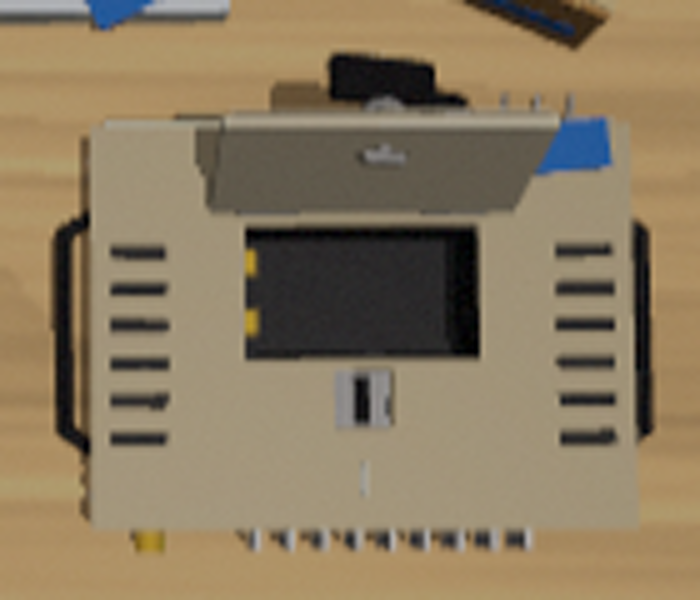

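View pics/cs1.png

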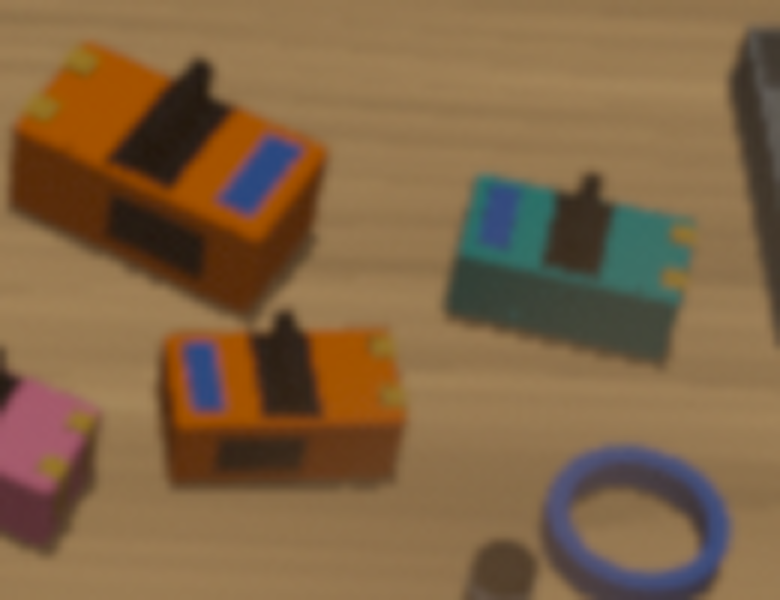

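View pics/cs2.png

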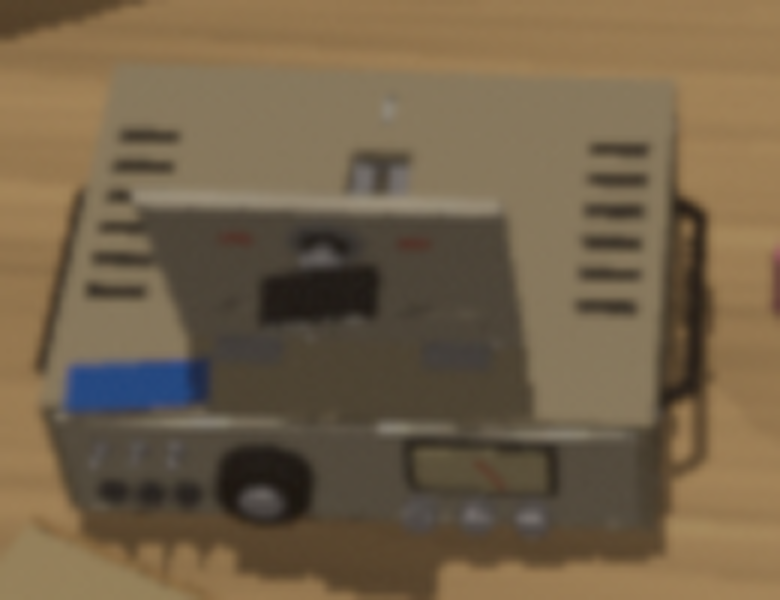

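The scene and top views agree. The smaller orange pack at top (225,264) is about 44 px long against 58 px for the other, so it is the one meant, with its contacts on the left (+y). The bay's spring contacts are also on the left (+y). Now the poses.

Run:
```python
from cell import r
from h import *
p=r.read_camera("top")
def q(cs,u0,v0,z): 
    P=np.array([onz(p,u0+a/5-.4,v0+b/5-.4,z) for a,b in cs]); return P
B=q([(62,174),(271,158),(277,270),(70,286)],190,220,.055);print(B.round(4),B.mean(0))
for P in (B,):print(np.linalg.norm(np.diff(P,axis=0),axis=1)); d=P[0]-P[1]+P[3]-P[2];print("yaw",np.arctan2(-d[0],d[1]))
for n,cs in (("radio",[(92,123),(628,118),(637,526),(90,525)]),("bay",[(246,228),(477,228),(479,357),(246,357)])):
    P=q(cs,305,175,.108);d=P[0]-P[1]+P[3]-P[2];print(n,P.round(4),P.mean(0).round(4),np.linalg.norm(np.diff(P,axis=0),axis=1),np.arctan2(-d[0],d[1]))
P=q([(363,400),(365,478)],305,175,.108);print(P)
# all region centroids for obstacles
for n in ["multimeter","torch","white_box","carton","adaptor","tape_roll","handheld"]:
    for c in r.look_for(n,p)[:1]:print(n,round(c["conf"],2),w(p,c["at"]).round(3))
print(pose(r.observe()))
```

```text
[[0.4731 0.3962 0.055 ]
 [0.4846 0.268  0.055 ]
 [0.4162 0.2625 0.055 ]
 [0.4047 0.3889 0.055 ]] [0.44464172 0.32890551 0.055     ]
[0.12869113 0.06861496 0.12696137]
yaw 0.09023799912370972
radio [[ 0.64    0.0271  0.108 ]
 [ 0.6469 -0.2908  0.108 ]
 [ 0.4059 -0.2947  0.108 ]
 [ 0.402   0.0252  0.108 ]] [ 0.5237 -0.1333  0.108 ] [0.31801545 0.24100298 0.31990863] 0.016898459934105825
bay [[ 0.5784 -0.0648  0.108 ]
 [ 0.5801 -0.2014  0.108 ]
 [ 0.5037 -0.2025  0.108 ]
 [ 0.5019 -0.0654  0.108 ]] [ 0.541  -0.1335  0.108 ] [0.13651759 0.0764059  0.13707601] 0.012979387923044887
[[ 0.47746184 -0.13438372  0.108     ]
 [ 0.43172664 -0.13571909  0.108     ]]
multimeter 0.83 [0.704 0.239 0.032]
torch 0.73 [0.627 0.41  0.083]
white_box 0.94 [0.768 0.029 0.038]
carton 0.89 [ 0.756 -0.218  0.105]
adaptor 0.93 [ 0.643 -0.434  0.035]
tape_roll 0.73 [0.509 0.524 0.028]
handheld 0.9 [ 0.374 -0.496  0.028]
(array([ 0.25718159, -0.59698492,  0.23134402]), array([[ 9.18378265e-01,  3.95703630e-01,  1.74567179e-05],
       [ 3.95703630e-01, -9.18378260e-01, -9.32658434e-05],
       [-2.08737626e-05,  9.25610100e-05, -9.99999995e-01]]))
```

```bash
cat >> h.py <<'E'
def down(th,tilt=0): 
    c,s=np.cos(th),np.sin(th);M=np.array([[c,s,0],[s,-c,0],[0,0,-1.]])
    return M@R.from_rotvec([0,tilt,0]).as_matrix()   # tilt about tool y
def delta(o,t,th,tilt=0):
    P,M=pose(o);d=M.T@(np.array(t)-P);v=R.from_matrix(M.T@down(th,tilt)).as_rotvec()
    print("xyz",d.round(4),"axyz",v.round(4),"rows>=",max(np.linalg.norm(d)/.0417,np.degrees(np.linalg.norm(v))/7.16).round(1))
E
python3 - <<'E'
from cell import r
from h import *
from scipy.optimize import brentq
p=r.read_camera("top");o=r.observe()
delta(o,[.45,-.2,.25],.09)
for v in (116,118,120):
    f=lambda a:proj(p,[.594-.147*np.cos(a),-.13,.112+.147*np.sin(a)])[0,1]-(175+v/5-.4)
    for a in np.arange(1,2,.1):print(round(a,1),round(f(a),1),end=' ')
    print()
print(proj(p,[.594,-.13,.112]))
E
```

```text
xyz [ 0.3341 -0.2883 -0.0187] axyz [1.000e-04 0.000e+00 3.168e-01] rows>= 10.6
1.0 41.0 1.1 36.0 1.2 30.7 1.3 25.3 1.4 19.8 1.5 14.2 1.6 8.6 1.7 3.2 1.8 -2.1 1.9 -7.1 
1.0 40.6 1.1 35.6 1.2 30.3 1.3 24.9 1.4 19.4 1.5 13.8 1.6 8.2 1.7 2.8 1.8 -2.5 1.9 -7.5 
1.0 40.2 1.1 35.2 1.2 29.9 1.3 24.5 1.4 19.0 1.5 13.4 1.6 7.8 1.7 2.4 1.8 -2.9 1.9 -7.9 
[[376.01348996 215.05838871]]
```

Emit:
servo_tool(
  rows=[
    {"x":0.334,"y":-0.288,"z":-0.019,"az":0.317},
    {"x":0.334,"y":-0.288,"z":-0.019,"az":0.317},
    {"x":0.334,"y":-0.288,"z":-0.019,"az":0.317},
    {"x":0.334,"y":-0.288,"z":-0.019,"az":0.317},
    {"x":0.334,"y":-0.288,"z":-0.019,"az":0.317},
    {"x":0.334,"y":-0.288,"z":-0.019,"az":0.317},
    {"x":0.334,"y":-0.288,"z":-0.019,"az":0.317},
    {"x":0.334,"y":-0.288,"z":-0.019,"az":0.317},
  ],
)

```text
invalid input
```

Run:
```python
from cell import r
from h import *
o=r.observe();print(pose(o));delta(o,[.45,-.2,.24],.09);delta(o,[.44,.28,.24],.09)
```

```text
(array([ 0.25720316, -0.59696887,  0.23136588]), array([[ 9.18376137e-01,  3.95708568e-01,  2.28725832e-05],
       [ 3.95708568e-01, -9.18376131e-01, -1.05455781e-04],
       [-2.07241217e-05,  1.05898950e-04, -9.99999994e-01]]))
xyz [ 0.3341 -0.2883 -0.0087] axyz [1.000e-04 0.000e+00 3.168e-01] rows>= 10.6
xyz [ 0.5149 -0.7331 -0.0087] axyz [1.000e-04 0.000e+00 3.168e-01] rows>= 21.5
```

Emit:
servo_tool(
  rows=[
    {"x":0.03,"y":-0.026,"z":-0.001,"ax":0,"ay":0,"az":0.04},
  ],
)

```text
time_s: 1.53
position: [0.268, -0.5669, 0.2309]
tool_rot: [0.001, 0.984, 0.177, -0.002]
ft_force: [-1.7, -0.4, -1.3]
gripper_width: 0.0853
```

Emit:
servo_tool(
  rows=[
    {"x":0.3,"y":-0.26,"z":-0.01,"ax":0,"ay":0,"az":0.27},
    {"x":0.3,"y":-0.26,"z":-0.01,"ax":0,"ay":0,"az":0.27},
    {"x":0.3,"y":-0.26,"z":-0.01,"ax":0,"ay":0,"az":0.27},
    {"x":0.3,"y":-0.26,"z":-0.01,"ax":0,"ay":0,"az":0.27},
    {"x":0.3,"y":-0.26,"z":-0.01,"ax":0,"ay":0,"az":0.27},
    {"x":0.3,"y":-0.26,"z":-0.01,"ax":0,"ay":0,"az":0.27},
    {"x":0.3,"y":-0.26,"z":-0.01,"ax":0,"ay":0,"az":0.27},
    {"x":0.3,"y":-0.26,"z":-0.01,"ax":0,"ay":0,"az":0.27},
  ],
)

```text
time_s: 2.2
position: [0.4315, -0.2659, 0.2411]
tool_rot: [0.0, 0.999, 0.048, 0.0]
ft_force: [1.0, -0.9, 0.2]
gripper_width: 0.0849
```

Run:
```python
from cell import r
from h import *
o=r.observe();print(o["time_s"],pose(o));delta(o,[.45,-.2,.25],.09);delta(o,[.44,.28,.25],.09)
```

```text
2.2 (array([ 0.43153699, -0.2658968 ,  0.24114575]), array([[ 9.95327347e-01,  9.65560112e-02,  6.39806237e-04],
       [ 9.65565834e-02, -9.95327059e-01, -9.33615703e-04],
       [ 5.46670252e-04,  9.91030745e-04, -9.99999360e-01]]))
xyz [ 0.0247 -0.0638 -0.0089] axyz [ 0.001  -0.0005  0.0067] rows>= 1.7
xyz [ 0.0611 -0.5425 -0.0094] axyz [ 0.001  -0.0005  0.0067] rows>= 13.1
```

Emit:
servo_tool(
  rows=[
    {"x":0.035,"y":-0.3,"z":-0.01,"ax":0,"ay":0,"az":0},
    {"x":0.035,"y":-0.3,"z":-0.01,"ax":0,"ay":0,"az":0},
    {"x":0.035,"y":-0.3,"z":-0.01,"ax":0,"ay":0,"az":0},
    {"x":0.035,"y":-0.3,"z":-0.01,"ax":0,"ay":0,"az":0},
    {"x":0.035,"y":-0.3,"z":-0.01,"ax":0,"ay":0,"az":0},
    {"x":0.035,"y":-0.3,"z":-0.01,"ax":0,"ay":0,"az":0},
    {"x":0.035,"y":-0.3,"z":-0.01,"ax":0,"ay":0,"az":0},
    {"x":0.035,"y":-0.3,"z":-0.01,"ax":0,"ay":0,"az":0},
  ],
)

```text
time_s: 2.87
position: [0.4365, 0.0417, 0.2516]
tool_rot: [-0.001, 0.999, 0.053, 0.001]
ft_force: [-0.1, 0.6, 0.5]
gripper_width: 0.0851
```

Emit:
servo_tool(
  rows=[
    {"x":0.02,"y":-0.25,"z":0,"ax":0,"ay":0,"az":0},
    {"x":0.02,"y":-0.25,"z":0,"ax":0,"ay":0,"az":0},
    {"x":0.02,"y":-0.25,"z":0,"ax":0,"ay":0,"az":0},
    {"x":0.02,"y":-0.25,"z":0,"ax":0,"ay":0,"az":0},
    {"x":0.02,"y":-0.25,"z":0,"ax":0,"ay":0,"az":0},
    {"x":0.02,"y":-0.25,"z":0,"ax":0,"ay":0,"az":0},
    {"x":0.02,"y":-0.25,"z":0,"ax":0,"ay":0,"az":0},
    {"x":0.02,"y":-0.25,"z":0,"ax":0,"ay":0,"az":0},
  ],
)

```text
time_s: 3.53
position: [0.4313, 0.2878, 0.2505]
tool_rot: [-0.001, 0.999, 0.052, -0.001]
ft_force: [0.7, 0.2, -0.3]
gripper_width: 0.0852
```

Run:
```python
from cell import r
from h import *
o=r.observe();print(o["time_s"],pose(o));delta(o,[.4447,.329,.11],.09)
p=r.read_camera("wrist");cv2.imwrite("pics/w1.png",p["pixels"][:,:,::-1])
T=p["camera_from_world"];print(-T[:3,:3].T@T[:3,3])
```

```text
3.5333 (array([0.43126869, 0.28779955, 0.25049607]), array([[ 0.99469201,  0.10288437, -0.00161375],
       [ 0.10288727, -0.99469134,  0.00183178],
       [-0.00141672, -0.00198809, -0.99999702]]))
xyz [ 0.0178 -0.0393  0.1405] axyz [-0.002   0.0014  0.0131] rows>= 3.5
[0.50427086 0.29480015 0.39292881]
```

View pics/w1.png

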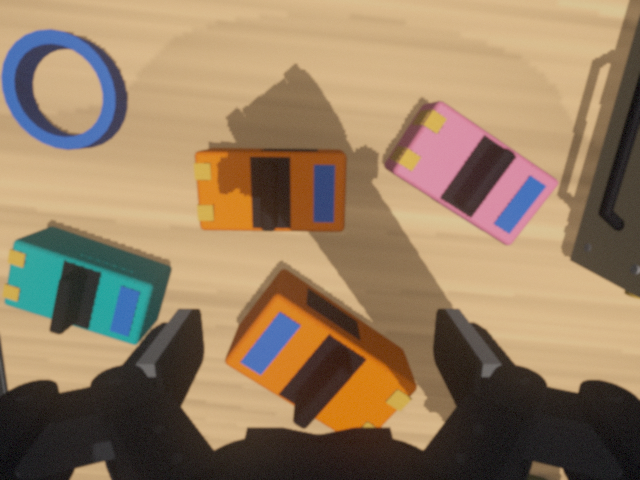

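The wrist view shows the target pack at (270,190), its top-face corners near (195,151), (345,150), (346,231) and (197,231), and its contacts on the left.

Run:
```python
from cell import r
from h import *
o=r.observe()
p=r.read_camera("wrist")
P=np.array([onz(p,a,b,.055) for a,b in [(195,151),(345,150),(346,231),(197,231)]]);d=P[0]-P[1]+P[3]-P[2];th=np.arctan2(-d[0],d[1]);print(P.round(4),P.mean(0),th,np.linalg.norm(np.diff(P,axis=0),axis=1))
print([onz(p,a,b,.081).round(4) for a,b in [(271,170),(271,226)]])
c=P.mean(0);delta(o,[c[0],c[1],.115],th);delta(o,[c[0],c[1],.060],th)
```

```text
[[0.474  0.3935 0.055 ]
 [0.4873 0.2682 0.055 ]
 [0.4175 0.2589 0.055 ]
 [0.4043 0.3911 0.055 ]] [0.4457786  0.32793033 0.055     ] 0.10277536475594712 [0.12607253 0.07043811 0.132801  ]
[array([0.4677, 0.3261, 0.081 ]), array([0.4223, 0.3232, 0.081 ])]
xyz [ 0.0179 -0.0409  0.1354] axyz [-0.0002  0.001  -0.0035] rows>= 3.4
xyz [ 0.018  -0.0409  0.1904] axyz [-0.0002  0.001  -0.0035] rows>= 4.7
```

Emit:
servo_tool(
  rows=[
    {"x":0.018,"y":-0.041,"z":0.04,"ax":0,"ay":0,"az":0},
    {"x":0.018,"y":-0.041,"z":0.08,"ax":0,"ay":0,"az":0},
    {"x":0.018,"y":-0.041,"z":0.12,"ax":0,"ay":0,"az":0},
    {"x":0.018,"y":-0.041,"z":0.14,"ax":0,"ay":0,"az":0},
    {"x":0.018,"y":-0.041,"z":0.16,"ax":0,"ay":0,"az":0},
    {"x":0.018,"y":-0.041,"z":0.175,"ax":0,"ay":0,"az":0},
    {"x":0.018,"y":-0.041,"z":0.185,"ax":0,"ay":0,"az":0},
    {"x":0.018,"y":-0.041,"z":0.19,"ax":0,"ay":0,"az":0},
  ],
)

```text
time_s: 4.3
position: [0.4469, 0.325, 0.0593]
tool_rot: [0.001, 0.999, 0.047, -0.001]
ft_force: [-0.3, -0.1, 0.5]
gripper_width: 0.0851
```

Run:
```python
from cell import r
from h import *
o=r.observe();print(o["time_s"],pose(o),o["ft_force"]);delta(o,[.4457,.328,.060],.1)
p=r.read_camera("wrist");cv2.imwrite("pics/w2.png",p["pixels"][:,:,::-1])
```

```text
4.3 (array([0.44688657, 0.32502536, 0.0593236 ]), array([[ 9.95585956e-01,  9.38491279e-02, -9.72416532e-04],
       [ 9.38466675e-02, -9.95583948e-01, -2.32518409e-03],
       [-1.18633879e-03,  2.22366257e-03, -9.99996824e-01]])) [-0.26035301 -0.13892522  0.49270972]
xyz [-0.0009 -0.0031 -0.0007] axyz [ 0.0022  0.0012 -0.006 ] rows>= 0.1
```

View pics/w2.png

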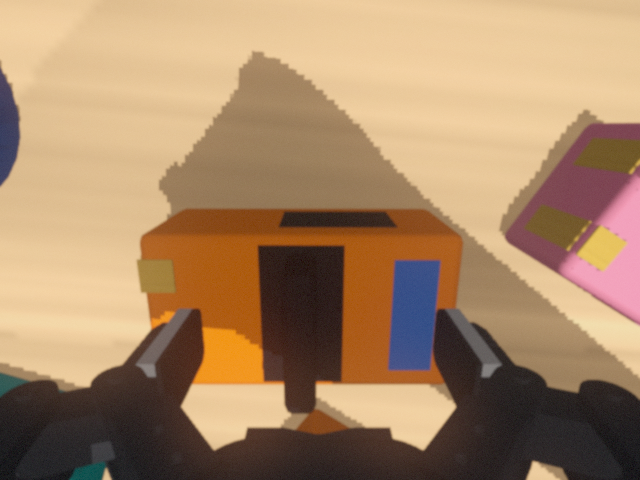

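The pack is well aligned. Its grip is at about (300,330), between the fingers at (190,340) and (450,340), and about 4 mm off-centre. I'll correct that and close.

Emit:
servo_tool(
  rows=[
    {"x":-0.001,"y":-0.004,"z":0,"ax":0,"ay":0,"az":0},
    {"x":-0.001,"y":-0.004,"z":0,"ax":0,"ay":0,"az":0},
  ],
)

```text
time_s: 4.52
position: [0.4456, 0.3323, 0.0619]
tool_rot: [-0.001, 0.999, 0.048, 0.001]
ft_force: [0.5, 1.0, -0.0]
gripper_width: 0.0856
```

Emit:
servo_tool(
  rows=[
    {"x":0,"y":0,"z":0,"ax":0,"ay":0,"az":0},
    {"x":0,"y":0,"z":0,"ax":0,"ay":0,"az":0},
    {"x":0,"y":0,"z":0,"ax":0,"ay":0,"az":0},
    {"x":0,"y":0,"z":0,"ax":0,"ay":0,"az":0},
    {"x":0,"y":0,"z":0,"ax":0,"ay":0,"az":0},
    {"x":0,"y":0,"z":0,"ax":0,"ay":0,"az":0},
    {"x":0,"y":0,"z":0,"ax":0,"ay":0,"az":0},
    {"x":0,"y":0,"z":0,"ax":0,"ay":0,"az":0},
  ],
  gripper=0,
  force=80,
)

```text
time_s: 5.18
position: [0.4451, 0.3317, 0.061]
tool_rot: [-0.0, 0.999, 0.048, 0.0]
ft_force: [0.3, -0.9, 3.0]
gripper_width: 0.0104
```

Run:
```python
from cell import r
from h import *
o=r.observe();print(o["time_s"],pose(o),o["ft_force"],o["gripper_width"])
p=r.read_camera("wrist");cv2.imwrite("pics/w3.png",p["pixels"][:,:,::-1])
```

```text
5.1833 (array([0.44512757, 0.33170083, 0.06097515]), array([[ 9.95324901e-01,  9.65830875e-02,  2.21895285e-04],
       [ 9.65830072e-02, -9.95324872e-01,  3.47898081e-04],
       [ 2.54458967e-04, -3.24840309e-04, -9.99999915e-01]])) [ 0.31054534 -0.93683226  3.04808033] 0.010422085440756297
```

View pics/w3.png

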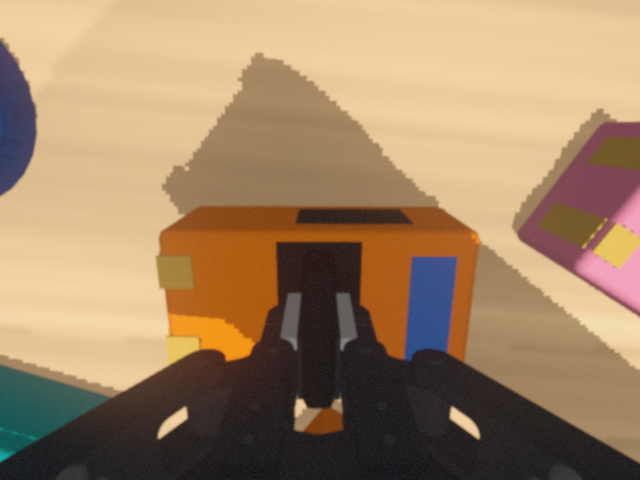

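Emit:
servo_tool(
  rows=[
    {"x":0,"y":0,"z":-0.01,"ax":0,"ay":0,"az":0},
    {"x":0,"y":0,"z":-0.03,"ax":0,"ay":0,"az":0},
    {"x":0,"y":0,"z":-0.055,"ax":0,"ay":0,"az":0},
    {"x":0,"y":0,"z":-0.085,"ax":0,"ay":0,"az":0},
    {"x":0,"y":0,"z":-0.115,"ax":0,"ay":0,"az":0},
    {"x":0,"y":0,"z":-0.14,"ax":0,"ay":0,"az":0},
    {"x":0,"y":0,"z":-0.16,"ax":0,"ay":0,"az":0},
    {"x":0,"y":0,"z":-0.16,"ax":0,"ay":0,"az":0},
  ],
)

```text
time_s: 5.9
position: [0.4462, 0.3326, 0.2242]
tool_rot: [-0.001, 0.999, 0.048, 0.003]
ft_force: [0.9, 1.0, -6.5]
gripper_width: 0.0099
```

Run:
```python
from cell import r
from h import *
o=r.observe();print(o["time_s"],pose(o),o["ft_force"],o["gripper_width"])
p=r.read_camera("wrist");cv2.imwrite("pics/w4.png",p["pixels"][:,:,::-1])
delta(o,[.49,-.1,.225],.015);
```

```text
5.9 (array([0.44624101, 0.3326031 , 0.22424891]), array([[ 0.99529233,  0.09678509,  0.00508121],
       [ 0.09677452, -0.9953037 ,  0.00228755],
       [ 0.00527875, -0.00178505, -0.99998447]])) [ 0.93776405  0.9518394  -6.47780412] 0.009889425975297765
xyz [ 0.0017  0.4348 -0.0015] axyz [-0.002  -0.0052  0.0819] rows>= 10.4
```

View pics/w4.png

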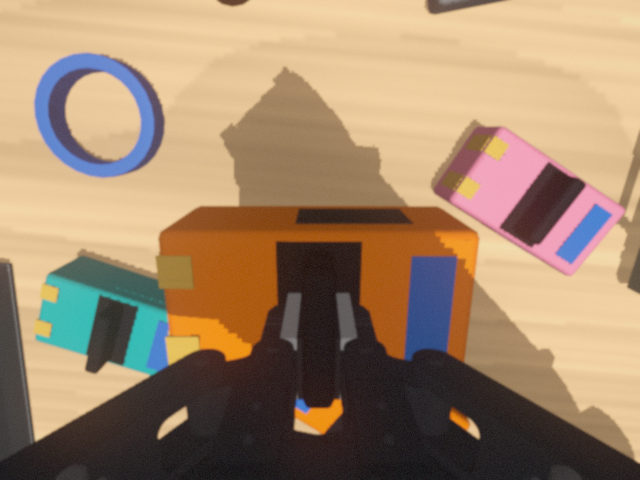

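Emit:
servo_tool(
  rows=[
    {"x":-0.02,"y":0.03,"z":-0.02,"ax":0,"ay":0,"az":0.08},
    {"x":-0.04,"y":0.07,"z":-0.02,"ax":0,"ay":0,"az":0.08},
    {"x":-0.045,"y":0.11,"z":-0.02,"ax":0,"ay":0,"az":0.08},
    {"x":-0.047,"y":0.15,"z":-0.02,"ax":0,"ay":0,"az":0.08},
    {"x":-0.047,"y":0.19,"z":-0.02,"ax":0,"ay":0,"az":0.08},
    {"x":-0.047,"y":0.23,"z":-0.02,"ax":0,"ay":0,"az":0.08},
    {"x":-0.047,"y":0.27,"z":-0.02,"ax":0,"ay":0,"az":0.08},
    {"x":-0.047,"y":0.31,"z":-0.02,"ax":0,"ay":0,"az":0.08},
  ],
)

```text
time_s: 6.62
position: [0.4262, 0.016, 0.2382]
tool_rot: [0.0, 1.0, 0.008, -0.002]
ft_force: [1.6, 0.6, -7.1]
gripper_width: 0.0101
```

Run:
```python
from cell import r
from h import *
o=r.observe();print(o["time_s"],pose(o),o["ft_force"],o["gripper_width"])
delta(o,[.44,-.1335,.245],.015);
```

```text
6.6167 (array([0.42618374, 0.01603244, 0.2381904 ]), array([[ 9.99857096e-01,  1.64470322e-02, -3.90933952e-03],
       [ 1.64451665e-02, -9.99864640e-01, -5.08925321e-04],
       [-3.91718066e-03,  4.44562854e-04, -9.99992229e-01]])) [ 1.58903553  0.55424387 -7.11055118] 0.0100934792484348
xyz [ 0.0113  0.1497 -0.0068] axyz [0.0004 0.0039 0.0014] rows>= 3.6
```

Emit:
servo_tool(
  rows=[
    {"x":0.01,"y":0.04,"z":-0.007,"ax":0,"ay":0,"az":0},
    {"x":0.01,"y":0.08,"z":-0.007,"ax":0,"ay":0,"az":0},
    {"x":0.01,"y":0.12,"z":-0.007,"ax":0,"ay":0,"az":0},
    {"x":0.01,"y":0.145,"z":-0.007,"ax":0,"ay":0,"az":0},
    {"x":0.01,"y":0.15,"z":-0.007,"ax":0,"ay":0,"az":0},
    {"x":0.01,"y":0.15,"z":-0.007,"ax":0,"ay":0,"az":0},
  ],
)

```text
time_s: 7.12
position: [0.4387, -0.1337, 0.2446]
tool_rot: [-0.001, 1.0, 0.006, -0.003]
ft_force: [-0.2, 0.9, -6.8]
gripper_width: 0.0099
```

Run:
```python
from cell import r
from h import *
p=r.read_camera("wrist");cv2.imwrite("pics/w5.png",p["pixels"][:,:,::-1])
o=r.observe();print(o["time_s"],pose(o),o["ft_force"],o["gripper_width"])
```

```text
7.1667 (array([ 0.43924026, -0.13137119,  0.24505039]), array([[ 0.99987693,  0.01503187, -0.00449029],
       [ 0.01504478, -0.99988275,  0.00285386],
       [-0.00444686, -0.00292106, -0.99998585]])) [-0.6811561   1.28479037 -6.66313521] 0.010359274914312634
```

View pics/w5.png

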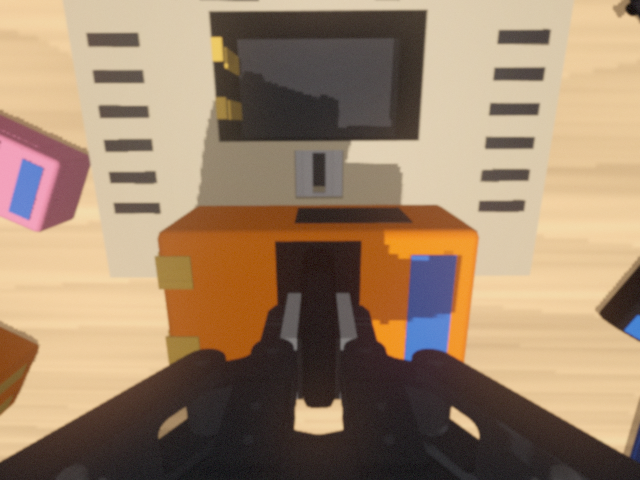

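The bay rim is clear, with corners near (210,12), (427,10), (419,140) and (219,140). The well is at (319,174), and the pack's near top edge runs along row 232.

Run:
```python
from cell import r
from h import *
p=r.read_camera("wrist");o=r.observe();Pt,M=pose(o)
P=np.array([onz(p,a,b,.108) for a,b in [(210,12),(427,10),(419,140),(219,140)]]);d=P[0]-P[1]+P[3]-P[2];th=np.arctan2(-d[0],d[1]);print(P.round(4),P.mean(0),th,np.linalg.norm(np.diff(P,axis=0),axis=1))
print("well",onz(p,319,174,.108), "radio near edge",onz(p,120,277,.108),onz(p,525,275,.108))
B=np.array([onz(p,a,b,Pt[2]-.006) for a,b in [(162,232),(476,232)]]);print("bat front edge",B,"in tool",(B-Pt)@M)
```

```text
[[ 0.5795 -0.0605  0.108 ]
 [ 0.5826 -0.1975  0.108 ]
 [ 0.5033 -0.1996  0.108 ]
 [ 0.5011 -0.0617  0.108 ]] [ 0.54162201 -0.12980601  0.108     ] 0.01917170948952231 [0.13701226 0.07938669 0.13790202]
well [ 0.47892188 -0.13104057  0.108     ] radio near edge [0.39825461 0.02003633 0.108     ] [ 0.40504722 -0.28915005  0.108     ]
bat front edge [[ 0.47155717 -0.07000334  0.23966095]
 [ 0.47355076 -0.19246755  0.23966095]] in tool [[ 0.0328395  -0.05947471  0.00604235]
 [ 0.03268827  0.06300522  0.00572516]]
```

Run:
```python
from cell import r
from h import *
p=r.read_camera("top");crop(p,290,170,450,300,5,"t6.png");o=r.observe();print(pose(o))
p=r.read_camera("scene");crop(p,205,150,345,290,5,"s6.png")
```

```text
(array([ 0.4401443 , -0.12958446,  0.24616577]), array([[ 0.99981654,  0.01897585, -0.00260661],
       [ 0.01898059, -0.99981822,  0.0018078 ],
       [-0.00257183, -0.00185694, -0.99999497]]))
```

View pics/t6.png

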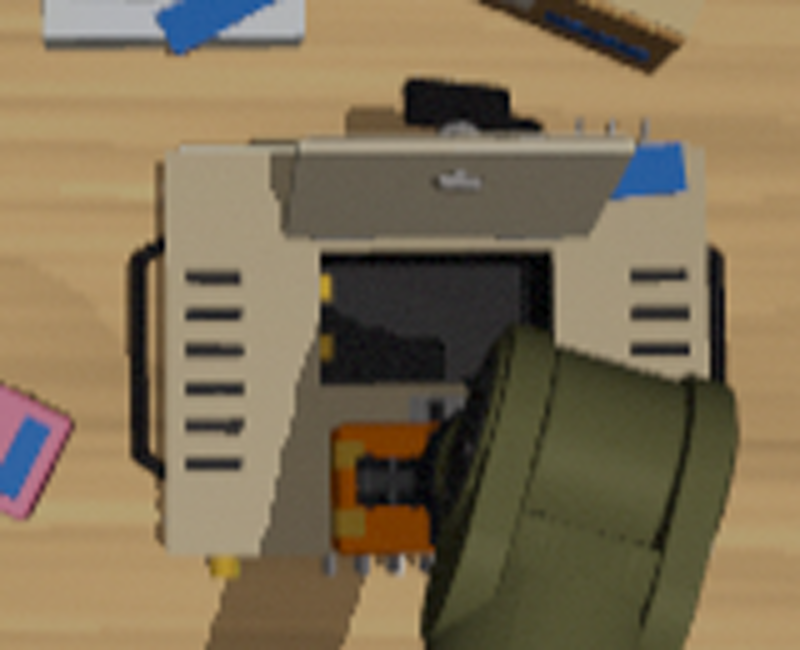

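View pics/s6.png

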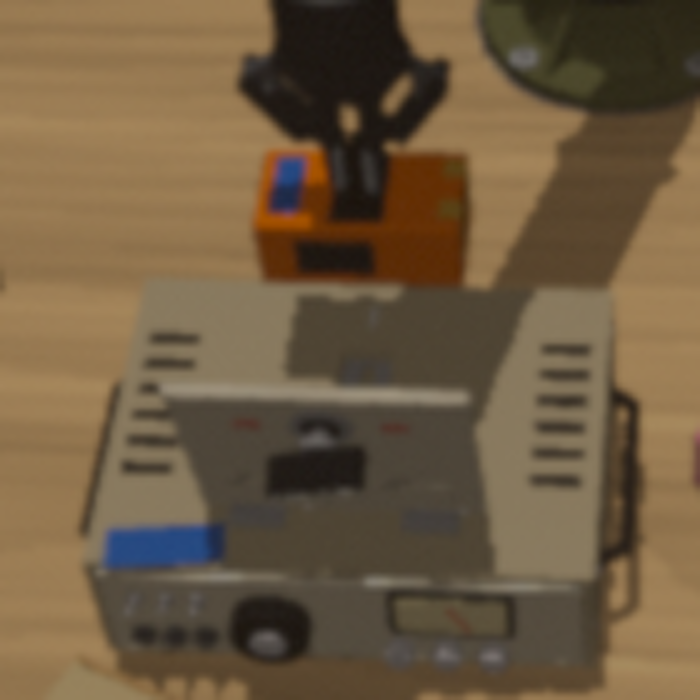

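Run:
```python
from cell import r
from h import *
o=r.observe();Pt,M=pose(o);print(Pt)
C=lambda s,u0,v0:[(u0+a/5-.4,v0+b/5-.4) for a,b in s]
p=r.read_camera("top")
B=np.array([onz(p,a,b,Pt[2]-.006) for a,b in C([(333,425),(336,553)],290,170)]);print("top: bat in tool",((B-Pt)@M).round(4))
X=[Pt+M@np.array([x,-.065,.006]) for x in(.035,-.035)];print(proj(p,X))
p=r.read_camera("scene")
B=np.array([onz(p,a,b,Pt[2]-.006) for a,b in C([(256,225),(467,237)],205,150)]);print("scene: bat in tool",((B-Pt)@M).round(4))
B=np.array([onz(p,a,b,.108) for a,b in C([(143,280),(611,292),(602,580),(92,570)],205,150)]);print("scene radio",B.round(4),B.mean(0))
```

```text
[ 0.44043923 -0.12952427  0.24663826]
top: bat in tool [[ 0.0321 -0.0657  0.006 ]
 [-0.0356 -0.0649  0.0061]]
[[356.43647881 253.48973142]
 [356.76867935 279.97861507]]
scene: bat in tool [[ 0.0336  0.0605  0.0059]
 [ 0.0391 -0.0713  0.006 ]]
scene radio [[ 0.4061 -0.2955  0.108 ]
 [ 0.3992  0.0242  0.108 ]
 [ 0.6376  0.035   0.108 ]
 [ 0.6488 -0.2819  0.108 ]] [ 0.52292645 -0.12956464  0.108     ]
```

Run:
```python
from cell import r
from h import *
o=r.observe();delta(o,[.5425,-.132,.195],.017)
```

```text
xyz [0.1017 0.004  0.0523] axyz [-0.      0.0006  0.0025] rows>= 2.7
```

Emit:
servo_tool(
  rows=[
    {"x":0.03,"y":0.001,"z":0.0,"ax":0,"ay":0,"az":0},
    {"x":0.06,"y":0.002,"z":0.01,"ax":0,"ay":0,"az":0},
    {"x":0.085,"y":0.003,"z":0.025,"ax":0,"ay":0,"az":0},
    {"x":0.1,"y":0.004,"z":0.04,"ax":0,"ay":0,"az":0},
    {"x":0.1015,"y":0.004,"z":0.05,"ax":0,"ay":0,"az":0},
    {"x":0.1015,"y":0.004,"z":0.052,"ax":0,"ay":0,"az":0},
    {"x":0.1015,"y":0.004,"z":0.052,"ax":0,"ay":0,"az":0},
    {"x":0.1015,"y":0.004,"z":0.052,"ax":0,"ay":0,"az":0},
  ],
)

```text
time_s: 8.08
position: [0.5418, -0.1337, 0.1963]
tool_rot: [0.0, 1.0, 0.008, -0.0]
ft_force: [-0.4, 0.5, -6.2]
gripper_width: 0.0102
```

Run:
```python
from cell import r
from h import *
p=r.read_camera("wrist");cv2.imwrite("pics/w7.png",p["pixels"][:,:,::-1])
o=r.observe();print(o["time_s"],pose(o),o["ft_force"],o["gripper_width"])
p=r.read_camera("scene");crop(p,205,150,345,290,5,"s7.png")
```

```text
8.1333 (array([ 0.54215398, -0.13395792,  0.19682639]), array([[ 0.99986103,  0.01663017,  0.00116755],
       [ 0.01663158, -0.99986095, -0.00120961],
       [ 0.00114727,  0.00122886, -0.99999859]])) [ 0.12955716  0.12618491 -6.78218072] 0.010252663754023028
```

View pics/w7.png

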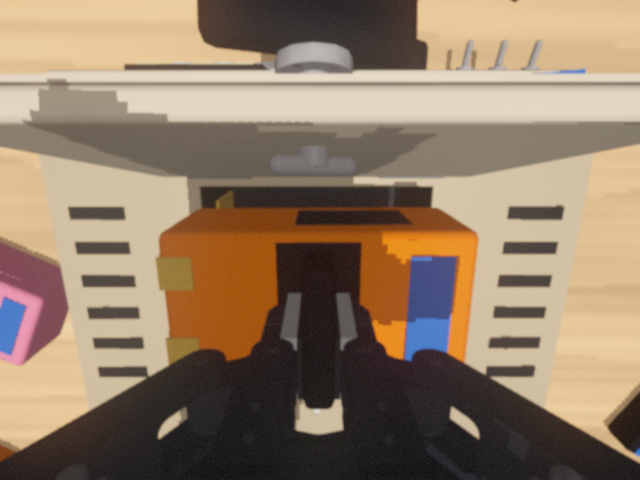

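View pics/s7.png

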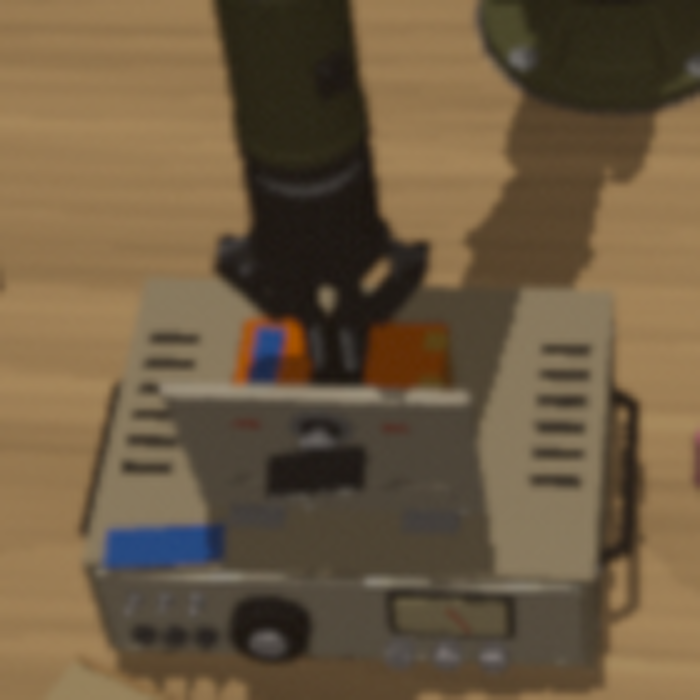

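Run:
```python
from cell import r
from h import *
p=r.read_camera("wrist");o=r.observe();Pt,M=pose(o);print(Pt)
P=np.array([onz(p,a,b,.108) for a,b in [(200,187),(432,187)]]);print(P)
B=np.array([onz(p,a,b,Pt[2]-.006) for a,b in [(162,232),(476,232)]]);print(B,B.mean(0))
delta(o,[.5425,-.132,.15],.017)
delta(o,[.5425,-.132,.084],.017)
```

```text
[ 0.5424021  -0.13408734  0.19703133]
[[ 0.57957759 -0.06384451  0.108     ]
 [ 0.58186196 -0.20099547  0.108     ]]
[[ 0.57443117 -0.07248997  0.19103133]
 [ 0.57646407 -0.1955921   0.19103133]] [ 0.57544762 -0.13404104  0.19103133]
xyz [ 0.     -0.0022  0.047 ] axyz [ 0.0014 -0.0018 -0.0006] rows>= 1.1
xyz [-1.00e-04 -2.20e-03  1.13e-01] axyz [ 0.0014 -0.0018 -0.0006] rows>= 2.7
```

Emit:
servo_tool(
  rows=[
    {"x":0,"y":-0.002,"z":0.0,"ax":0,"ay":0,"az":0},
    {"x":0,"y":-0.002,"z":0.01,"ax":0,"ay":0,"az":0},
    {"x":0,"y":-0.002,"z":0.018,"ax":0,"ay":0,"az":0},
    {"x":0,"y":-0.002,"z":0.025,"ax":0,"ay":0,"az":0},
    {"x":0,"y":-0.002,"z":0.032,"ax":0,"ay":0,"az":0},
    {"x":0,"y":-0.002,"z":0.038,"ax":0,"ay":0,"az":0},
    {"x":0,"y":-0.002,"z":0.044,"ax":0,"ay":0,"az":0},
    {"x":0,"y":-0.002,"z":0.05,"ax":0,"ay":0,"az":0},
  ],
)

```text
time_s: 8.9
position: [0.5422, -0.1318, 0.1449]
tool_rot: [-0.0, 1.0, 0.008, -0.0]
ft_force: [-0.5, 0.8, -7.1]
gripper_width: 0.0105
```

Run:
```python
from cell import r
from h import *
p=r.read_camera("wrist");cv2.imwrite("pics/w8.png",p["pixels"][:,:,::-1])
o=r.observe();print(o["time_s"],pose(o),o["ft_force"],o["torque"])
```

```text
8.95 (array([ 0.54151163, -0.13166412,  0.14365267]), array([[ 9.99857686e-01,  1.67429010e-02, -2.06941257e-03],
       [ 1.67444940e-02, -9.99859516e-01,  7.54862754e-04],
       [-2.05648326e-03, -7.89406594e-04, -9.99997574e-01]])) [ 0.19055526  0.92074446 -8.28534308] [0.02980181 0.0255555  0.02568232]
```

View pics/w8.png

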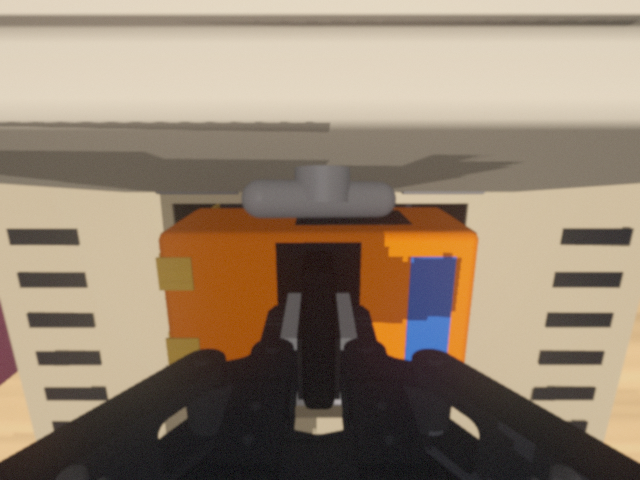

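The pack is entering the bay. The rim spans 173–467 and the pack is centred at 319, with no contact force. I'll keep lowering.

Emit:
servo_tool(
  rows=[
    {"x":0,"y":0,"z":0.008,"ax":0,"ay":0,"az":0},
    {"x":0,"y":0,"z":0.016,"ax":0,"ay":0,"az":0},
    {"x":0,"y":0,"z":0.024,"ax":0,"ay":0,"az":0},
    {"x":0,"y":0,"z":0.032,"ax":0,"ay":0,"az":0},
    {"x":0,"y":0,"z":0.04,"ax":0,"ay":0,"az":0},
    {"x":0,"y":0,"z":0.046,"ax":0,"ay":0,"az":0},
    {"x":0,"y":0,"z":0.052,"ax":0,"ay":0,"az":0},
    {"x":0,"y":0,"z":0.055,"ax":0,"ay":0,"az":0},
  ],
)

```text
time_s: 9.62
position: [0.5418, -0.1317, 0.0896]
tool_rot: [-0.0, 1.0, 0.008, -0.001]
ft_force: [-0.9, 0.9, -6.7]
gripper_width: 0.0098
```

Emit:
servo_tool(
  rows=[
    {"x":0,"y":0,"z":0.002,"ax":0,"ay":0,"az":0},
    {"x":0,"y":0,"z":0.004,"ax":0,"ay":0,"az":0},
    {"x":0,"y":0,"z":0.004,"ax":0,"ay":0,"az":0},
  ],
)

```text
time_s: 9.87
position: [0.5423, -0.1318, 0.0865]
tool_rot: [0.0, 1.0, 0.008, -0.0]
ft_force: [-0.0, -0.4, -6.3]
gripper_width: 0.0098
```

Run:
```python
from cell import r
from h import *
p=r.read_camera("wrist");cv2.imwrite("pics/w9.png",p["pixels"][:,:,::-1])
o=r.observe();print(o["time_s"],pose(o),o["ft_force"],o["torque"])
```

```text
9.9167 (array([ 0.54240071, -0.13183231,  0.08677878]), array([[ 9.99859105e-01,  1.67851942e-02,  1.67462969e-04],
       [ 1.67852145e-02, -9.99859111e-01, -1.20527230e-04],
       [ 1.65416303e-04,  1.23321150e-04, -9.99999979e-01]])) [-0.34699698 -0.1714854  -6.13521228] [ 0.06598023 -0.06327087  0.03991729]
```

View pics/w9.png

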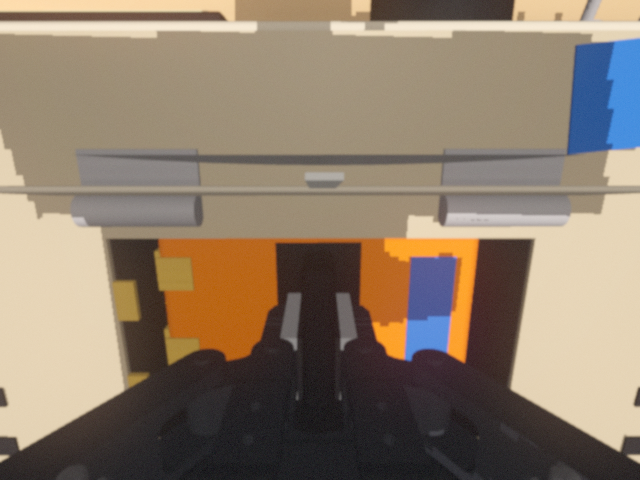

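Emit:
servo_tool(
  rows=[
    {"x":0,"y":0,"z":0.002,"ax":0,"ay":0,"az":0},
    {"x":0,"y":0,"z":0.0035,"ax":0,"ay":0,"az":0},
    {"x":0,"y":0,"z":0.0035,"ax":0,"ay":0,"az":0},
  ],
)

```text
time_s: 10.17
position: [0.5425, -0.1319, 0.0834]
tool_rot: [0.0, 1.0, 0.008, 0.0]
ft_force: [-0.2, 0.6, -5.6]
gripper_width: 0.0102
```

Run:
```python
from cell import r
o=r.observe();print(o["time_s"],o["position"],o["ft_force"],o["torque"])
```

```text
10.1667 [ 0.5425388  -0.1319144   0.08337205] [-0.16491355  0.60149541 -5.64407124] [-0.0061744  -0.04253629 -0.01151681]
```

Emit:
servo_tool(
  rows=[
    {"x":0,"y":0,"z":0.0015,"ax":0,"ay":0,"az":0},
    {"x":0,"y":0,"z":0.002,"ax":0,"ay":0,"az":0},
    {"x":0,"y":0,"z":0.002,"ax":0,"ay":0,"az":0},
  ],
)

```text
time_s: 10.42
position: [0.5426, -0.1319, 0.0833]
tool_rot: [0.001, 1.0, 0.008, 0.0]
ft_force: [-5.0, 1.1, 7.0]
gripper_width: 0.01
```

Run:
```python
from cell import r
o=r.observe();print(o["time_s"],o["position"],o["ft_force"],o["torque"])
```

```text
10.4167 [ 0.54255716 -0.13190129  0.08327798] [-4.95456881  1.14010434  6.99159783] [ 0.17822776  1.06074169 -0.02081512]
```

The pack is on the floor: the tool is at 0.0833, and the vertical force rose from −6 to +7 N. I'll release.

Emit:
servo_tool(
  rows=[
    {"x":0,"y":0,"z":0,"ax":0,"ay":0,"az":0},
    {"x":0,"y":0,"z":0,"ax":0,"ay":0,"az":0},
    {"x":0,"y":0,"z":0,"ax":0,"ay":0,"az":0},
    {"x":0,"y":0,"z":0,"ax":0,"ay":0,"az":0},
    {"x":0,"y":0,"z":-0.01,"ax":0,"ay":0,"az":0},
    {"x":0,"y":0,"z":-0.03,"ax":0,"ay":0,"az":0},
    {"x":0,"y":0,"z":-0.06,"ax":0,"ay":0,"az":0},
    {"x":0,"y":0,"z":-0.08,"ax":0,"ay":0,"az":0},
  ],
  gripper=0.5,
)

```text
time_s: 11.08
position: [0.5431, -0.1317, 0.1639]
tool_rot: [0.0, 1.0, 0.009, 0.001]
ft_force: [1.3, 0.1, 0.3]
gripper_width: 0.0424
```

Run:
```python
from cell import r
from h import *
p=r.read_camera("wrist");cv2.imwrite("pics/w10.png",p["pixels"][:,:,::-1])
o=r.observe();print(o["time_s"],pose(o),o["ft_force"],o["torque"])
```

```text
11.1333 (array([ 0.54556706, -0.13223995,  0.16808185]), array([[ 0.99981876,  0.01701334,  0.00854414],
       [ 0.01703757, -0.99985101, -0.0027705 ],
       [ 0.00849573,  0.00291557, -0.99995966]])) [ 1.82669113 -0.32461716  2.39563409] [ 0.00619221 -0.08719068  0.03274177]
```

View pics/w10.png

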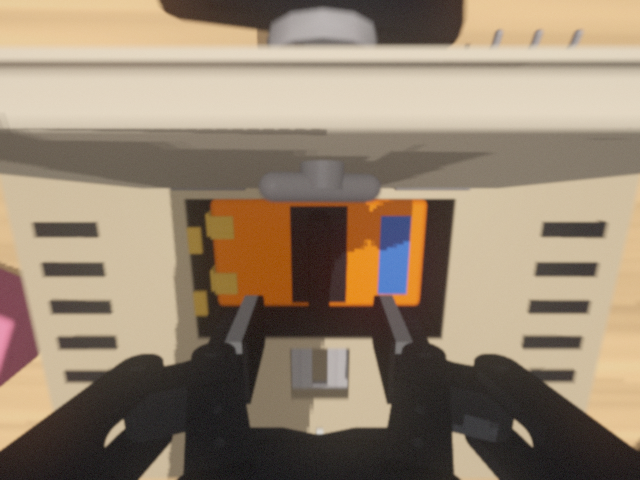

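Released; the pack is sitting in the bay with its contacts at the springs. Next is the cover: rise, go over its edge on the left, and come down behind it with closed fingers.

Emit:
servo_tool(
  rows=[
    {"x":0,"y":-0.01,"z":-0.035,"ax":0,"ay":0,"az":0},
    {"x":0,"y":-0.02,"z":-0.07,"ax":0,"ay":0,"az":0},
    {"x":0,"y":-0.03,"z":-0.105,"ax":0,"ay":0,"az":0},
    {"x":0,"y":-0.04,"z":-0.14,"ax":0,"ay":0,"az":0},
    {"x":0.035,"y":-0.05,"z":-0.145,"ax":0,"ay":0,"az":0},
    {"x":0.07,"y":-0.057,"z":-0.145,"ax":0,"ay":0,"az":0},
    {"x":0.105,"y":-0.057,"z":-0.145,"ax":0,"ay":0,"az":0},
    {"x":0.125,"y":-0.057,"z":-0.145,"ax":0,"ay":0,"az":0},
  ],
  gripper=0,
)

```text
time_s: 11.8
position: [0.669, -0.0719, 0.3064]
tool_rot: [-0.0, 1.0, 0.009, 0.001]
ft_force: [-1.2, -0.1, -0.7]
gripper_width: 0.0001
```

Run:
```python
from cell import r
from h import *
p=r.read_camera("scene");crop(p,205,130,345,290,4,"s11.png")
o=r.observe();print(o["time_s"],pose(o),o["ft_force"],o["gripper_width"])
delta(o,[.667,-.075,.22],.017)
```

```text
11.85 (array([ 0.67071343, -0.07200107,  0.30461393]), array([[ 0.9998411 ,  0.01775533,  0.00158638],
       [ 0.01775175, -0.99983991,  0.00224278],
       [ 0.00162595, -0.00221426, -0.99999623]])) [-1.15034967 -1.14781024 -1.71493479] 0.0003359148683182808
xyz [-0.0039  0.0031  0.0846] axyz [-0.0022 -0.0016  0.0008] rows>= 2.0
```

View pics/s11.png

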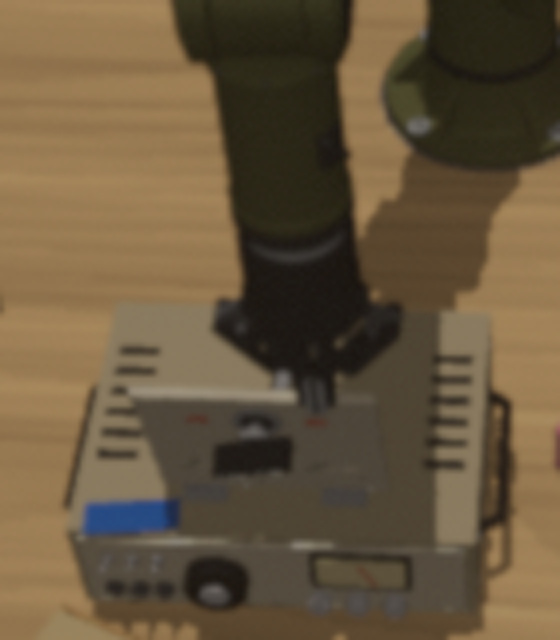

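Emit:
servo_tool(
  rows=[
    {"x":-0.004,"y":0,"z":0.03,"ax":0,"ay":0,"az":0},
    {"x":-0.004,"y":0,"z":0.06,"ax":0,"ay":0,"az":0},
    {"x":-0.004,"y":0,"z":0.08,"ax":0,"ay":0,"az":0},
    {"x":-0.004,"y":0,"z":0.083,"ax":0,"ay":0,"az":0},
    {"x":-0.015,"y":0,"z":0.083,"ax":0,"ay":0,"az":0},
    {"x":-0.03,"y":0,"z":0.083,"ax":0,"ay":0,"az":0},
    {"x":-0.045,"y":0,"z":0.083,"ax":0,"ay":0,"az":0},
    {"x":-0.06,"y":0,"z":0.083,"ax":0,"ay":0,"az":0},
  ],
)

```text
time_s: 12.52
position: [0.6074, -0.0736, 0.2257]
tool_rot: [0.0, 1.0, 0.009, 0.002]
ft_force: [1.5, -0.0, 1.8]
gripper_width: -0.0001
```

Run:
```python
from cell import r
from h import *
p=r.read_camera("scene");crop(p,205,130,345,290,4,"s12.png")
o=r.observe();print(o["time_s"],pose(o)[0],o["ft_force"],o["gripper_width"])
```

```text
12.5667 [ 0.60461267 -0.07371023  0.22581944] [-1.81892014  0.15005469 -0.01755315] 0.00017186021434645028
```

View pics/s12.png

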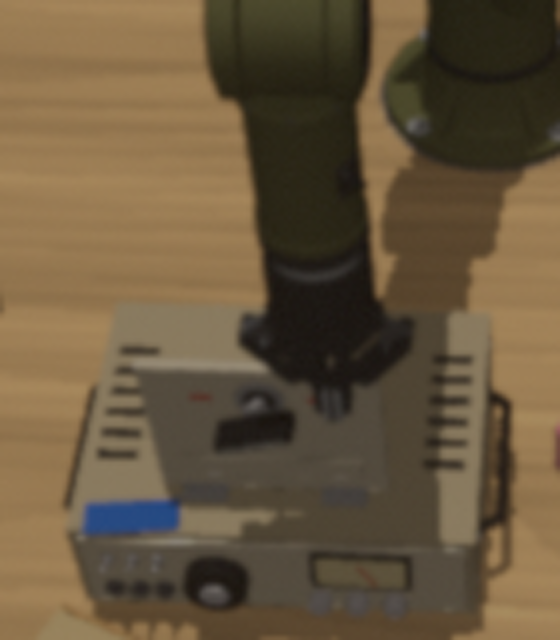

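Emit:
servo_tool(
  rows=[
    {"x":-0.015,"y":0,"z":0,"ax":0,"ay":0,"az":0},
    {"x":-0.03,"y":0,"z":0,"ax":0,"ay":0,"az":0},
    {"x":-0.045,"y":0,"z":0,"ax":0,"ay":0,"az":0},
    {"x":-0.06,"y":0,"z":0,"ax":0,"ay":0,"az":0},
    {"x":-0.075,"y":0,"z":0,"ax":0,"ay":0,"az":0},
    {"x":-0.09,"y":0,"z":0,"ax":0,"ay":0,"az":0},
    {"x":-0.105,"y":0,"z":0,"ax":0,"ay":0,"az":0},
    {"x":-0.105,"y":0,"z":0,"ax":0,"ay":0,"az":0},
  ],
)

```text
time_s: 13.23
position: [0.5, -0.0757, 0.2248]
tool_rot: [0.001, 1.0, 0.008, 0.0]
ft_force: [1.1, 0.5, -0.2]
gripper_width: -0.0002
```

Emit:
servo_tool(
  rows=[
    {"x":0,"y":0,"z":-0.02,"ax":0,"ay":0,"az":0},
    {"x":0,"y":0,"z":-0.04,"ax":0,"ay":0,"az":0},
    {"x":0,"y":0,"z":-0.06,"ax":0,"ay":0,"az":0},
    {"x":0,"y":0,"z":-0.08,"ax":0,"ay":0,"az":0},
    {"x":0,"y":0,"z":-0.08,"ax":0,"ay":0,"az":0},
  ],
)

```text
time_s: 13.65
position: [0.5043, -0.0754, 0.3086]
tool_rot: [0.001, 1.0, 0.009, 0.004]
ft_force: [-0.1, -0.9, 1.8]
gripper_width: -0.0002
```

Run:
```python
from cell import r
from h import *
p=r.read_camera("scene");crop(p,205,130,345,290,4,"s13.png")
p=r.read_camera("wrist");cv2.imwrite("pics/w13.png",p["pixels"][:,:,::-1])
o=r.observe();print(o["time_s"],pose(o),o["ft_force"],o["gripper_width"])
```

```text
13.75 (array([ 0.50256481, -0.07533294,  0.30468447]), array([[ 9.99847112e-01,  1.72330434e-02,  2.96213349e-03],
       [ 1.72352982e-02, -9.99851189e-01, -7.37371366e-04],
       [ 2.94898554e-03,  7.88311886e-04, -9.99995341e-01]])) [-0.4432234   0.36597444  0.07250872] 6.469533658890997e-05
```

View pics/s13.png

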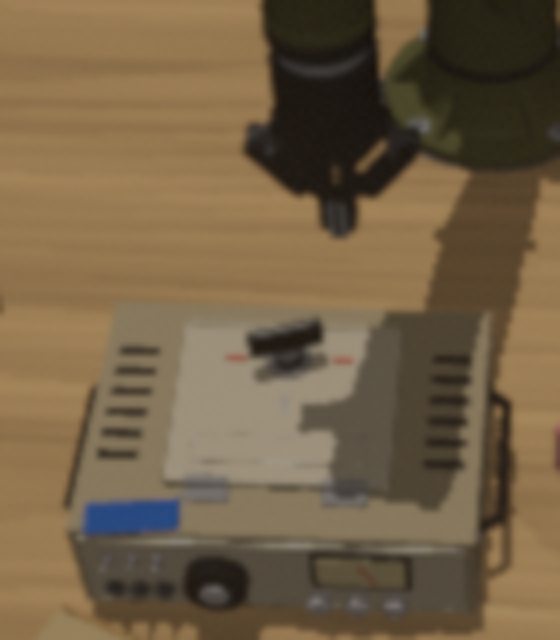

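View pics/w13.png

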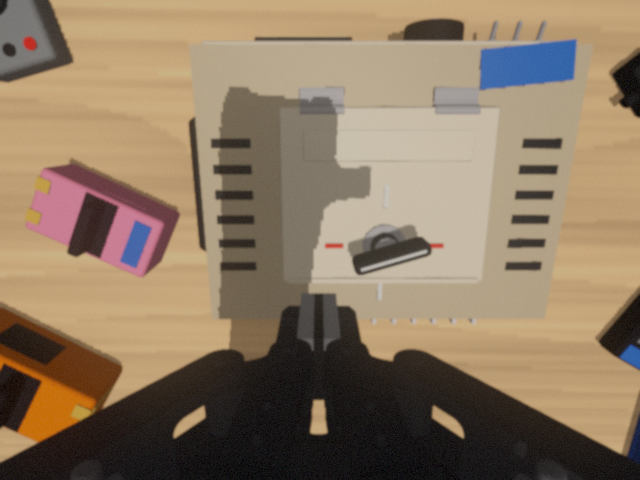

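The cover is shut. In the wrist view the wing's top runs from about (356,270) to (430,240), the red marks are at rows 245, and the white line runs along column 385. I'll measure the wing.

Run:
```python
from cell import r
from h import *
p=r.read_camera("wrist");o=r.observe();print(pose(o)[0],o["qpos"].round(3))
crop(p,270,90,510,330,3,"w14.png")
p=r.read_camera("top");crop(p,305,175,445,295,5,"t14.png")
```

```text
[ 0.5018472  -0.07535189  0.30349126] [ 0.659  0.011 -0.562  1.666  0.006  1.465 -1.458]
```

View pics/w14.png

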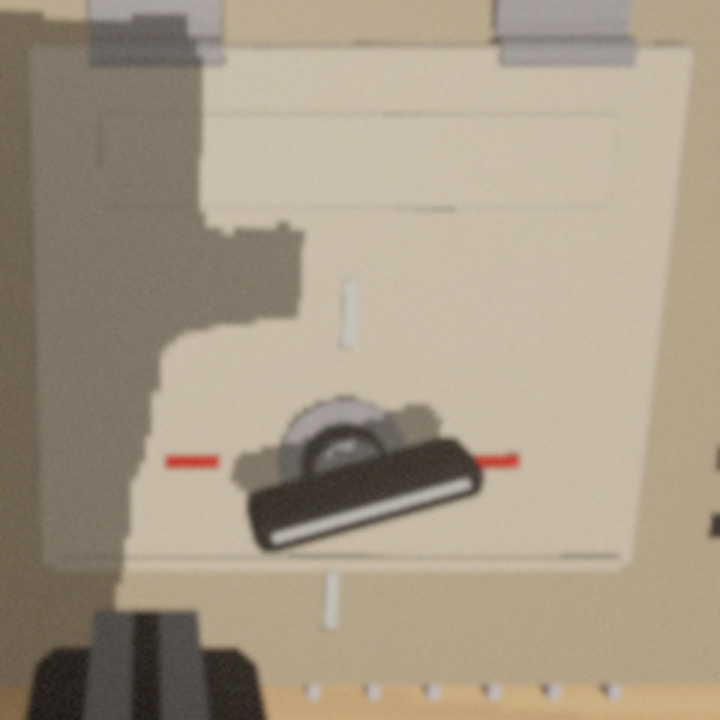

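View pics/t14.png

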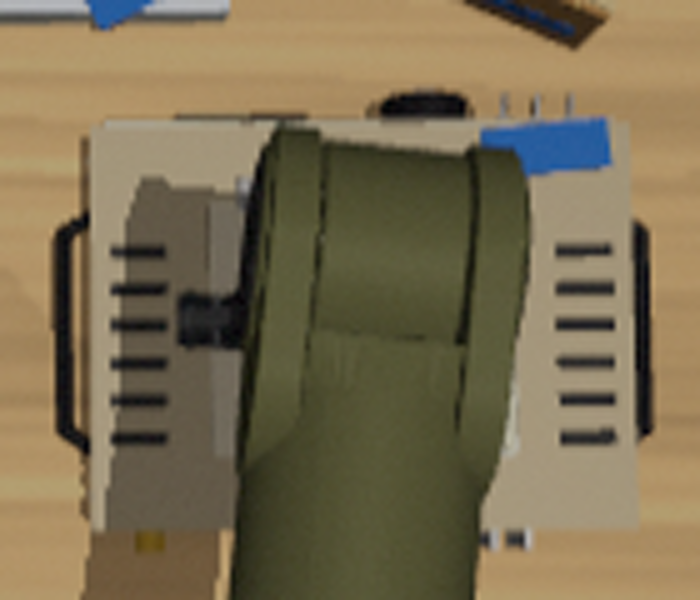

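Run:
```python
from cell import r
from h import *
p=r.read_camera("wrist");o=r.observe();print(pose(o)[0])
C=lambda a,b:(270+(a+.5)/3-.5,90+(b+.5)/3-.5)
A=onz(p,*C(272,540),.161);B=onz(p,*C(470,485),.161);print("wing",A,B,(A+B)/2,"ang",np.degrees(np.arctan2(*(A-B)[[1,0]])),np.linalg.norm(A-B))
L=onz(p,*C(192,461),.116);Q=onz(p,*C(497,461),.116);print("red",L,Q,(L+Q)/2, "yaw",np.arctan2(-(L-Q)[0],(L-Q)[1]))
print("white",onz(p,*C(349,315),.116),onz(p,*C(330,600),.108))
print("cover near edge corners",onz(p,*C(45,570),.116),onz(p,*C(632,570),.116))
```

```text
[ 0.50114023 -0.07538195  0.30237948]
wing [ 0.46828068 -0.10862033  0.161     ] [ 0.48402615 -0.15814025  0.161     ] [ 0.47615341 -0.13338029  0.161     ] ang 107.63870236296445 0.051962899057887806
red [ 0.47561689 -0.08949246  0.116     ] [ 0.47717682 -0.17858187  0.116     ] [ 0.47639686 -0.13403716  0.116     ] yaw 0.01750785924625437
white [ 0.51933846 -0.13248824  0.116     ] [ 0.42894389 -0.13394687  0.108     ]
cover near edge corners [ 0.44064665 -0.0463076   0.116     ] [ 0.44374047 -0.22263804  0.116     ]
```

Emit:
servo_tool(
  rows=[
    {"x":-0.005,"y":0.01,"z":0.01,"ax":0,"ay":0,"az":-0.12},
    {"x":-0.01,"y":0.02,"z":0.02,"ax":0,"ay":0,"az":-0.24},
    {"x":-0.015,"y":0.03,"z":0.03,"ax":0,"ay":0,"az":-0.36},
    {"x":-0.02,"y":0.04,"z":0.04,"ax":0,"ay":0,"az":-0.48},
    {"x":-0.026,"y":0.05,"z":0.05,"ax":0,"ay":0,"az":-0.6},
    {"x":-0.026,"y":0.058,"z":0.06,"ax":0,"ay":0,"az":-0.72},
    {"x":-0.026,"y":0.058,"z":0.06,"ax":0,"ay":0,"az":-0.84},
    {"x":-0.026,"y":0.058,"z":0.06,"ax":0,"ay":0,"az":-0.96},
  ],
  gripper=0.6,
)

```text
time_s: 14.57
position: [0.4751, -0.1344, 0.2413]
tool_rot: [-0.001, 0.882, 0.471, -0.001]
ft_force: [0.5, 0.5, -0.4]
gripper_width: 0.051
```

Emit:
servo_tool(
  rows=[
    {"x":0,"y":0,"z":0,"ax":0,"ay":0,"az":-0.12},
    {"x":0,"y":0,"z":0,"ax":0,"ay":0,"az":-0.24},
    {"x":0,"y":0,"z":0,"ax":0,"ay":0,"az":-0.36},
    {"x":0,"y":0,"z":0,"ax":0,"ay":0,"az":-0.48},
    {"x":0,"y":0,"z":0,"ax":0,"ay":0,"az":-0.6},
    {"x":0,"y":0,"z":0,"ax":0,"ay":0,"az":-0.72},
    {"x":0,"y":0,"z":0,"ax":0,"ay":0,"az":-0.84},
    {"x":0,"y":0,"z":0,"ax":0,"ay":0,"az":-0.9},
  ],
)

```text
time_s: 15.23
position: [0.4758, -0.1337, 0.2421]
tool_rot: [-0.001, 0.589, 0.808, -0.0]
ft_force: [0.3, -0.0, 0.2]
gripper_width: 0.0509
```

Run:
```python
from cell import r
from h import *
p=r.read_camera("wrist");cv2.imwrite("pics/w15.png",p["pixels"][:,:,::-1])
o=r.observe();print(o["time_s"],pose(o),o["qpos"].round(3),o["gripper_width"]);delta(o,[.4765,-.1338,.19],np.radians(107.6))
```

```text
15.2833 (array([ 0.47580451, -0.13374852,  0.2421736 ]), array([[-3.07028942e-01,  9.51698534e-01, -1.76869719e-03],
       [ 9.51699490e-01,  3.07030425e-01,  6.31681584e-04],
       [ 1.14421429e-03, -1.48932368e-03, -9.99998236e-01]])) [ 0.727  0.004 -0.504  1.793  0.002  1.346  0.534] 0.05125324437464276
xyz [-0.0003  0.0007  0.0522] axyz [-0.0015 -0.0011  0.0049] rows>= 1.3
```

View pics/w15.png

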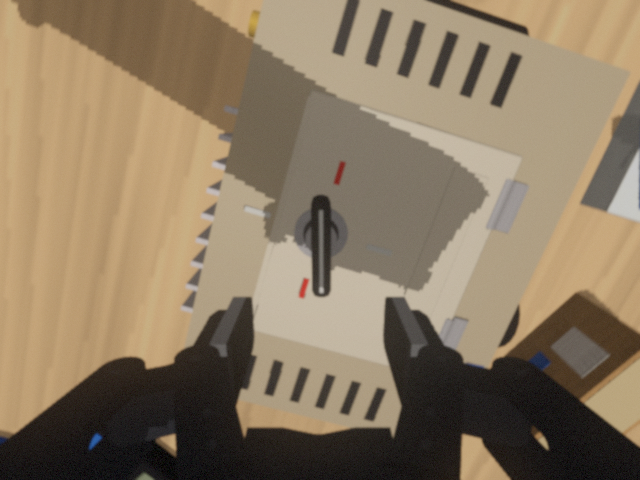

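The wing is now vertical in the image at column 321, between the fingers and aligned with the tool.

Run:
```python
from cell import r
from h import *
p=r.read_camera("wrist");o=r.observe();Pt,M=pose(o)
crop(p,240,140,400,320,4,"w16.png")
A=onz(p,321,204,.161);B=onz(p,321,293,.161);print("wing in tool",((A-Pt)@M).round(4),((B-Pt)@M).round(4),(A+B)/2)
L=onz(p,340,173,.116);Q=onz(p,304,288,.116);print("red mid",(L+Q)/2,(((L+Q)/2-Pt)@M).round(4))
```

```text
wing in tool [0.0286 0.002  0.0813] [-0.0272  0.0024  0.0812] [ 0.47761538 -0.13237642  0.161     ]
red mid [ 0.47850803 -0.13381365  0.116     ] [-0.001   0.0027  0.1262]
```

View pics/w16.png

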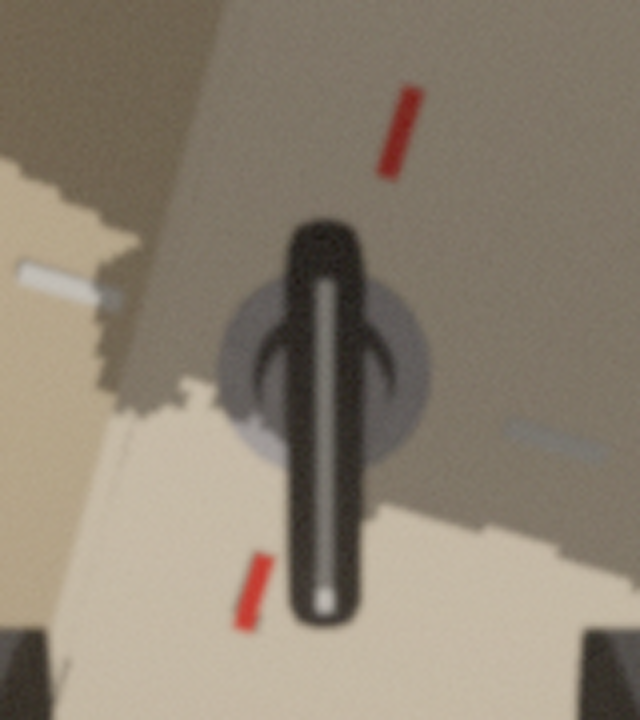

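Emit:
servo_tool(
  rows=[
    {"x":0,"y":0.001,"z":0.03,"ax":0,"ay":0,"az":0},
    {"x":0,"y":0.001,"z":0.06,"ax":0,"ay":0,"az":0},
    {"x":0,"y":0.001,"z":0.08,"ax":0,"ay":0,"az":0},
    {"x":0,"y":0.001,"z":0.095,"ax":0,"ay":0,"az":0},
    {"x":0,"y":0.001,"z":0.103,"ax":0,"ay":0,"az":0},
    {"x":0,"y":0.001,"z":0.104,"ax":0,"ay":0,"az":0},
    {"x":0,"y":0.001,"z":0.104,"ax":0,"ay":0,"az":0},
    {"x":0,"y":0.001,"z":0.104,"ax":0,"ay":0,"az":0},
  ],
)

```text
time_s: 16.0
position: [0.478, -0.1338, 0.1402]
tool_rot: [0.001, 0.591, 0.806, 0.0]
ft_force: [-0.6, 0.3, 0.5]
gripper_width: 0.0513
```

Run:
```python
from cell import r
from h import *
p=r.read_camera("wrist");cv2.imwrite("pics/w17.png",p["pixels"][:,:,::-1])
o=r.observe();Pt,M=pose(o);print(o["time_s"],Pt,o["ft_force"],o["gripper_width"])
L=onz(p,340,173,.116)
```

```text
16.05 [ 0.47813758 -0.13383015  0.14036295] [ 0.17885775  0.29693425 -0.65798157] 0.05108132953300592
```

View pics/w17.png

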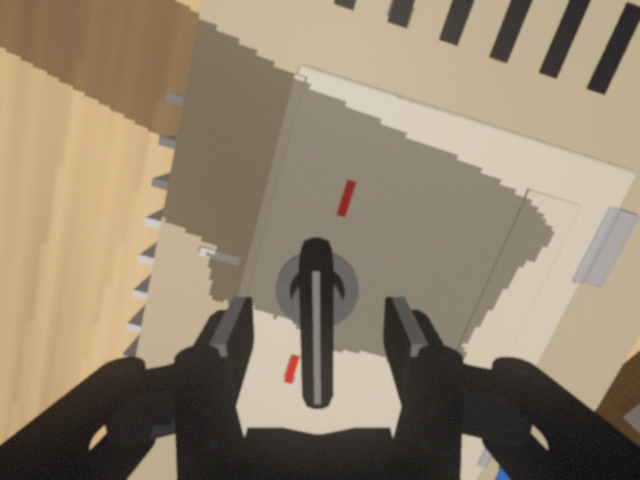

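Emit:
servo_tool(
  rows=[
    {"x":0,"y":0,"z":0,"ax":0,"ay":0,"az":0},
    {"x":0,"y":0,"z":0,"ax":0,"ay":0,"az":0},
    {"x":0,"y":0,"z":0,"ax":0,"ay":0,"az":0},
    {"x":0,"y":0,"z":0,"ax":0,"ay":0,"az":0},
    {"x":0,"y":0,"z":0,"ax":0,"ay":0,"az":0},
    {"x":0,"y":0,"z":0,"ax":0,"ay":0,"az":0},
  ],
  gripper=0,
  force=60,
)

```text
time_s: 16.55
position: [0.4774, -0.1338, 0.1396]
tool_rot: [0.0, 0.591, 0.807, -0.0]
ft_force: [-1.7, 0.4, 2.9]
gripper_width: 0.0106
```

Run:
```python
from cell import r
from h import *
p=r.read_camera("wrist");cv2.imwrite("pics/w18.png",p["pixels"][:,:,::-1])
o=r.observe();Pt,M=pose(o);print(o["time_s"],Pt,o["ft_force"],M.T@o["ft_force"],o["torque"],o["gripper_width"],np.degrees(np.arctan2(M[1,0],M[0,0])),o["qpos"].round(2))
```

```text
16.6 [ 0.4774095  -0.13378401  0.13955157] [-0.58543962  0.80945501  2.80844107] [ 0.94655318 -0.3139145  -2.80905553] [-0.0253379   0.19664522 -0.04186858] 0.01060430151516789 107.52988333691049 [ 0.71  0.09 -0.51  1.93  0.05  1.14  0.49]
```

View pics/w18.png

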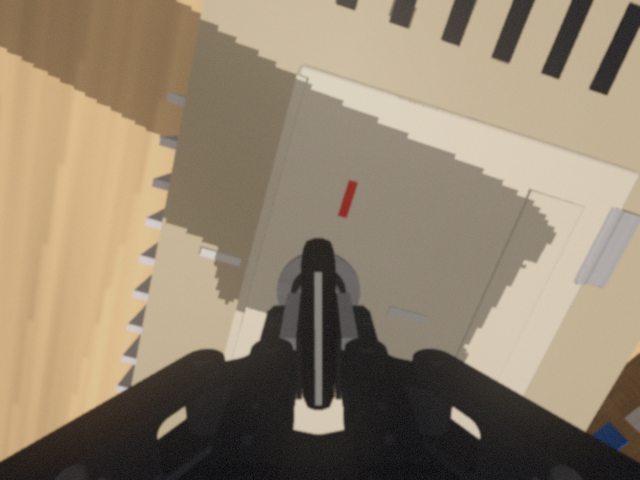

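Emit:
servo_tool(
  rows=[
    {"x":0,"y":0,"z":0,"ax":0,"ay":0,"az":-0.08},
    {"x":0,"y":0,"z":0,"ax":0,"ay":0,"az":-0.16},
    {"x":0,"y":0,"z":0,"ax":0,"ay":0,"az":-0.24},
    {"x":0,"y":0,"z":0,"ax":0,"ay":0,"az":-0.32},
    {"x":0,"y":0,"z":0,"ax":0,"ay":0,"az":-0.4},
    {"x":0,"y":0,"z":0,"ax":0,"ay":0,"az":-0.48},
    {"x":0,"y":0,"z":0,"ax":0,"ay":0,"az":-0.56},
    {"x":0,"y":0,"z":0,"ax":0,"ay":0,"az":-0.64},
  ],
)

```text
time_s: 17.27
position: [0.4775, -0.1337, 0.1394]
tool_rot: [0.0, 0.306, 0.952, -0.0]
ft_force: [0.1, -0.2, 3.6]
gripper_width: 0.0107
```

```bash
cat > st.py <<'E'
from cell import r
from h import *
o=r.observe();Pt,M=pose(o);print(o["time_s"],Pt.round(4),"F",o["ft_force"].round(2),"Ft",(M.T@o["ft_force"]).round(2),"T",o["torque"].round(3),o["gripper_width"],"th",np.degrees(np.arctan2(M[1,0],M[0,0])).round(2),"q7",o["qpos"][6].round(2))
E
python3 st.py
```

```text
17.2667 [ 0.4775 -0.1337  0.1394] F [ 0.07 -0.21  3.63] Ft [-0.18 -0.13 -3.63] T [ 0.014  0.16  -0.05 ] 0.01065478462201254 th 144.42 q7 1.13
```

Emit:
servo_tool(
  rows=[
    {"x":0,"y":0,"z":0,"ax":0,"ay":0,"az":-0.08},
    {"x":0,"y":0,"z":0,"ax":0,"ay":0,"az":-0.16},
    {"x":0,"y":0,"z":0,"ax":0,"ay":0,"az":-0.24},
    {"x":0,"y":0,"z":0,"ax":0,"ay":0,"az":-0.32},
    {"x":0,"y":0,"z":0,"ax":0,"ay":0,"az":-0.4},
    {"x":0,"y":0,"z":0,"ax":0,"ay":0,"az":-0.48},
    {"x":0,"y":0,"z":0,"ax":0,"ay":0,"az":-0.56},
    {"x":0,"y":0,"z":0,"ax":0,"ay":0,"az":-0.64},
  ],
)

```text
time_s: 17.93
position: [0.4776, -0.1335, 0.1395]
tool_rot: [0.0, -0.01, 1.0, -0.0]
ft_force: [-0.8, 0.8, 3.5]
gripper_width: 0.0109
```

```bash
python3 st.py
python3 - <<'E'
from cell import r
from h import *
p=r.read_camera("wrist");cv2.imwrite("pics/w19.png",p["pixels"][:,:,::-1])
E
```

```text
17.9333 [ 0.4776 -0.1335  0.1395] F [-0.76  0.76  3.48] Ft [ 0.74  0.77 -3.48] T [ 0.055  0.163 -0.035] 0.010866874796115712 th -178.9 q7 1.76
```

View pics/w19.png

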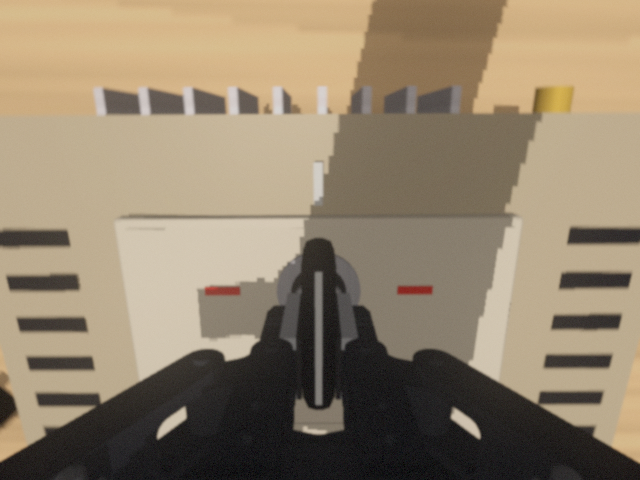

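The wing is in line with the white line (column 318). I'll push.

Emit:
servo_tool(
  rows=[
    {"x":0,"y":0,"z":0.003,"ax":0,"ay":0,"az":0},
    {"x":0,"y":0,"z":0.006,"ax":0,"ay":0,"az":0},
    {"x":0,"y":0,"z":0.009,"ax":0,"ay":0,"az":0},
    {"x":0,"y":0,"z":0.012,"ax":0,"ay":0,"az":0},
    {"x":0,"y":0,"z":0.0145,"ax":0,"ay":0,"az":0},
    {"x":0,"y":0,"z":0.0145,"ax":0,"ay":0,"az":0},
  ],
)

```text
time_s: 18.48
position: [0.4776, -0.1336, 0.1249]
tool_rot: [0.0, -0.007, 1.0, -0.0]
ft_force: [-1.2, 1.2, 6.8]
gripper_width: 0.0107
```

```bash
python3 st.py
```

```text
18.4833 [ 0.4776 -0.1336  0.1249] F [-1.19  1.17  6.85] Ft [ 1.17  1.19 -6.85] T [ 0.162  0.407 -0.005] 0.010732220121476815 th -179.21 q7 1.75
```

Emit:
servo_tool(
  rows=[
    {"x":0,"y":0,"z":0,"ax":0,"ay":0,"az":0},
    {"x":0,"y":0,"z":0,"ax":0,"ay":0,"az":0.1},
    {"x":0,"y":0,"z":0,"ax":0,"ay":0,"az":0.2},
    {"x":0,"y":0,"z":0,"ax":0,"ay":0,"az":0.3},
    {"x":0,"y":0,"z":0,"ax":0,"ay":0,"az":0.4},
    {"x":0,"y":0,"z":0,"ax":0,"ay":0,"az":0.5},
    {"x":0,"y":0,"z":0,"ax":0,"ay":0,"az":0.6},
    {"x":0,"y":0,"z":0,"ax":0,"ay":0,"az":0.7},
  ],
)

```text
time_s: 19.15
position: [0.4776, -0.1337, 0.1251]
tool_rot: [0.0, 0.339, 0.941, -0.0]
ft_force: [-0.8, 0.5, 6.2]
gripper_width: 0.0109
```

```bash
python3 st.py
```

```text
19.15 [ 0.4776 -0.1337  0.1251] F [-0.83  0.53  6.24] Ft [ 0.97 -0.12 -6.24] T [ 0.122  0.383 -0.007] 0.010934274184500506 th 140.4 q7 1.05
```

Emit:
servo_tool(
  rows=[
    {"x":0,"y":0,"z":0,"ax":0,"ay":0,"az":0.12},
    {"x":0,"y":0,"z":0,"ax":0,"ay":0,"az":0.24},
    {"x":0,"y":0,"z":0,"ax":0,"ay":0,"az":0.36},
    {"x":0,"y":0,"z":0,"ax":0,"ay":0,"az":0.48},
    {"x":0,"y":0,"z":0,"ax":0,"ay":0,"az":0.6},
    {"x":0,"y":0,"z":0,"ax":0,"ay":0,"az":0.72},
    {"x":0,"y":0,"z":0,"ax":0,"ay":0,"az":0.82},
    {"x":0,"y":0,"z":0,"ax":0,"ay":0,"az":0.86},
  ],
)

```text
time_s: 19.82
position: [0.4774, -0.1338, 0.125]
tool_rot: [0.0, 0.7, 0.714, -0.0]
ft_force: [-2.4, 0.2, 7.0]
gripper_width: 0.0107
```

```bash
python3 st.py
python3 - <<'E'
from cell import r
from h import *
p=r.read_camera("wrist");cv2.imwrite("pics/w20.png",p["pixels"][:,:,::-1])
E
```

```text
19.8167 [ 0.4774 -0.1338  0.125 ] F [-2.42  0.24  7.03] Ft [ 0.28 -2.41 -7.03] T [ 0.015  0.518 -0.004] 0.010720989594603053 th 91.14 q7 0.2
```

View pics/w20.png

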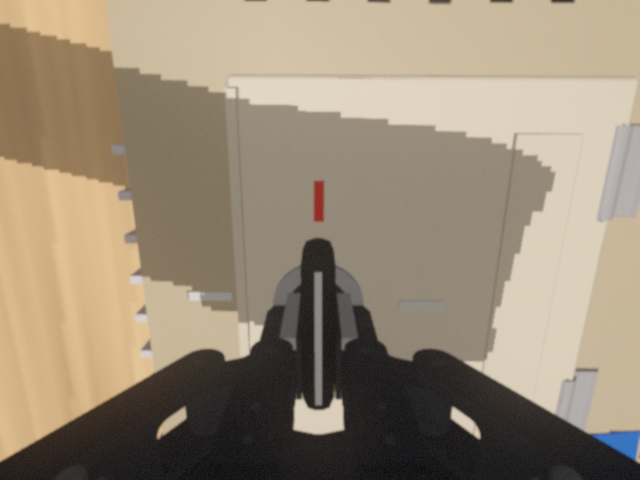

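The wing is on the red marks (θ = 91°). I'll open and lift away.

Emit:
servo_tool(
  rows=[
    {"x":0,"y":0,"z":0,"ax":0,"ay":0,"az":0},
    {"x":0,"y":0,"z":0,"ax":0,"ay":0,"az":0},
    {"x":0,"y":0,"z":0,"ax":0,"ay":0,"az":0},
    {"x":0,"y":0,"z":0,"ax":0,"ay":0,"az":0},
    {"x":0,"y":0,"z":0,"ax":0,"ay":0,"az":0},
    {"x":0,"y":0,"z":-0.02,"ax":0,"ay":0,"az":0},
    {"x":0,"y":0,"z":-0.05,"ax":0,"ay":0,"az":0},
    {"x":0,"y":0,"z":-0.08,"ax":0,"ay":0,"az":0},
  ],
  gripper=0.6,
)

```text
time_s: 20.53
position: [0.4764, -0.1333, 0.2046]
tool_rot: [-0.001, 0.698, 0.716, -0.0]
ft_force: [1.4, -0.5, 0.3]
gripper_width: 0.0512
```

Emit:
servo_tool(
  rows=[
    {"x":0,"y":0,"z":-0.03,"ax":0,"ay":0,"az":0},
    {"x":0,"y":0,"z":-0.05,"ax":0,"ay":0,"az":0},
    {"x":0,"y":0,"z":-0.05,"ax":0,"ay":0,"az":0},
  ],
)

```text
time_s: 20.78
position: [0.4798, -0.1342, 0.2595]
tool_rot: [0.004, 0.698, 0.716, 0.002]
ft_force: [-0.6, -0.1, 0.7]
gripper_width: 0.0513
```

```bash
python3 st.py
python3 - <<'E'
from cell import r
from h import *
p=r.read_camera("wrist");cv2.imwrite("pics/w21.png",p["pixels"][:,:,::-1])
p=r.read_camera("scene");crop(p,205,130,345,290,4,"s21.png");cv2.imwrite("pics/s21f.png",p["pixels"][:,:,::-1])
E
```

```text
20.7833 [ 0.4798 -0.1342  0.2595] F [-0.63 -0.11  0.67] Ft [-0.1  -0.62 -0.67] T [-0.007 -0.041  0.027] 0.05132319192596683 th 91.48 q7 0.25
```

View pics/w21.png

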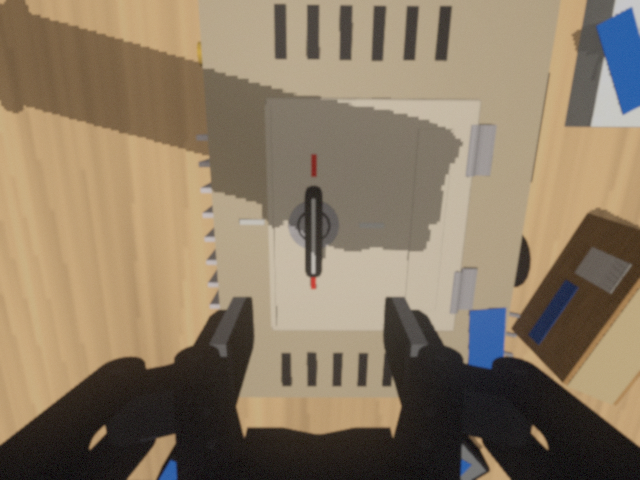

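View pics/s21.png

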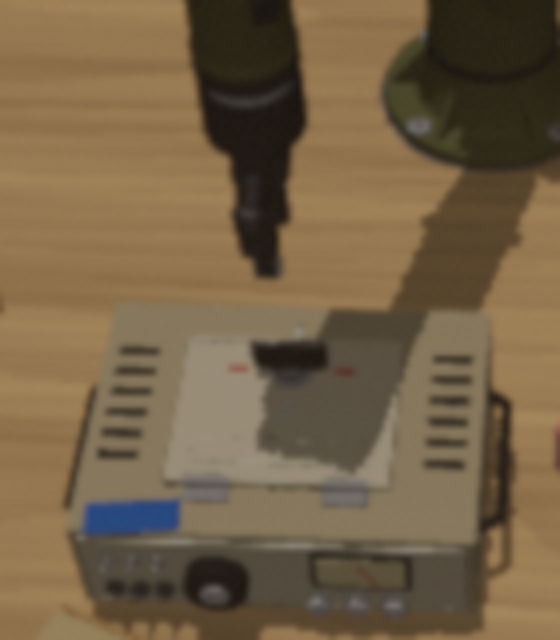

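View pics/s21f.png

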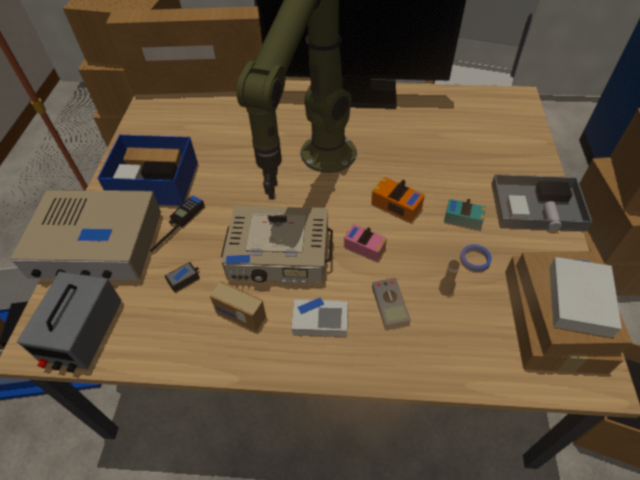

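```bash
python3 - <<'E'
from cell import r
from h import *
p=r.read_camera("scene")
for z in (.161,.149,.147,.135):print(z,(proj(p,[.483,-.1338,z])[0]-[205,130])*4+2)
E
python3 - <<'E'
import cv2
im=cv2.imread('pics/s21.png')
for v in range(325,392,3):print(v,im[v,290].tolist())
E
```

```text
0.161 [284.83696482 339.01349218]
0.149 [286.26755156 348.84964679]
0.147 [286.50431614 350.47754739]
0.135 [287.91503338 360.17708714]
325 [93, 119, 134]
328 [93, 120, 135]
331 [94, 121, 136]
334 [95, 120, 133]
337 [92, 115, 128]
340 [75, 92, 102]
343 [51, 61, 69]
346 [31, 39, 45]
349 [24, 31, 36]
352 [20, 26, 31]
355 [18, 24, 30]
358 [18, 25, 31]
361 [19, 26, 32]
364 [22, 29, 35]
367 [32, 37, 43]
370 [43, 47, 53]
373 [49, 54, 59]
376 [48, 52, 57]
379 [49, 52, 58]
382 [55, 59, 65]
385 [59, 65, 71]
388 [63, 72, 81]
391 [65, 78, 87]
```

The wing's silhouette spans rows 342–369 of the scene crop. That matches the pushed-in height (expected about 343–371) rather than sprung out (about 333–362). I'll hand in.

Run:
```python
from cell import r
print(r.hand_in())
```

```text
the job is handed in; nothing more can be done
None
```

The job is done and handed in at about 21 s of the 72 s allowed. No verdict is reported on hand-in.

- **Battery:** I picked the smaller orange pack, not the larger orange, pink or turquoise ones. I lowered it into the bay with its contacts at the spring contacts. It met the floor at the expected height, and the vertical force changed from −6 to +7 N.
- **Cover:** I hooked it from behind to the left of the wing and it swung shut. The pictures taken afterwards show it flat.
- **Fastener:** I lined the wing up with the white line, pushed it in 14.6 mm at about 7 N, turned it a quarter turn clockwise onto the red marks and let go.

**Last checks:** the wing lies on the red marks and sits at its pushed-in height. The gripper is clear at 0.26 m with almost no force on it, and the other goods look unmoved in the scene picture.

**Disagreement:** the cameras differed by about 4 to 5 mm in the y position of the radio. I settled it by comparing pack and bay in the same wrist picture, and the pack went in without touching the sides.

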